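Feel the heater wells for leftovers, then seat the vial

TASK

Old plugs may still be jammed out of sight at the bottom of some of the three wells of the lavender block heater; take the orange-handled feeler rod from the white rack and gently feel down the wells until you have touched the bottom of a clear one. Then press the blue-capped amber vial upright and fully home into that clear well without forcing it, and never set the vial on a plug. Finish with the rod standing back in its own hole in the rack, and leave the bottle, beaker and tip box alone.

Things in the scene. Friction and masses are not known exactly. Their poses are not given: they have to be found in the camera images.
- heater: Lavender block heater, fixed; 240 mm wide (y), reaching 123 mm in front (-x, sloping screen) and 50 mm behind its origin, which lies on the bench under the middle well; z up. On it a dark grey block 70 x 200 mm (x, y) about the origin, flat top 120 mm above the bench, with three round wells in a row along y, 60 mm apart, 24.4 mm in diameter, 55 mm deep, flat floor, 2 mm chamfer.
- well_1 (a point): Centre of the mouth of the first well (heater y = -60 mm), on the block's top; axes as the heater's. In some wells a dark grey plug 14 to 24 mm tall, hard to see, no pose given, is jammed immovably on the floor; at least one well is clear.
- well_2 (a point): Centre of the mouth of the middle well (heater y = 0); axes as the heater's. In each well, 21 mm below the mouth, a small sprung steel ball stands about 1.6 mm in from the +x wall. It rubs on a vial: it will not drop in by its weight but needs a steady push of up to about 8 N, and then stays.
- well_3 (a point): Centre of the mouth of the third well (heater y = +60 mm); axes as the heater's.
- rack: White rack, fixed to the bench, 60 x 170 x 50 mm (x, y, z); origin at the centre of its underside. Two round upright holes, 40 mm deep, floor 10 mm above the bench.
- rod_hole (a point): Centre of the mouth of the rod's hole (14 mm in diameter), on the rack's top, at rack y = -50 mm; axes as the rack's.
- vial_hole (a point): Centre of the mouth of the vial's hole (25 mm in diameter), on the rack's top, at rack y = +50 mm; axes as the rack's.
- rod_center (a point): Half-way up the feeler rod, 75 mm above its tip; z along it, up to the handle. Rigid, 150 mm long, about 60 g: lower 95 mm a steel rod 10 mm in diameter, upper 55 mm an orange round handle 16 mm in diameter, its middle 47 mm above this point. Starts standing in its rack hole, leaning by up to a few degrees.
- rod_tip (a point): Lower tip of the feeler rod, on its axis, 150 mm below the handle's top; the lowest 8 mm taper to a blunt end 6 mm across; z runs up along the rod.
- vial_center (a point): Half-way up the new vial, 55 mm above its foot; z up along it. Rigid, closed, 22 mm in diameter, 110 mm tall, about 70 g: lower 68 mm amber glass with a 3 mm tapered foot, upper 42 mm blue cap of the same diameter. Starts standing in its rack hole; fully home in a well, 55 mm of it stands above the block.
- vial_foot (a point): Centre of the vial's underside; z runs up along the vial.
- bottle_center (a point): Middle of the loose white bottle with blue cap, 54 mm in diameter, 120 mm tall. Bystander.
- beaker_center (a point): Middle of the loose small glass beaker, 56 mm across, 70 mm tall. Bystander.
- tipbox_center (a point): Middle of the loose red and pink pipette tip box, 85 x 120 x 54 mm. Bystander.

How it is judged:
By the outcome, as a careful person would: the job done as asked, in the order asked, and still so for the second after the job is handed in, with the robot touching nothing.
It also fails if it takes over 70 s, if anything falls off the work surface, if the arm or the gripper's body presses on something with over 40 N, if the wrist force passes 120 N, or if a joint passes its speed limit or range.

ROBOT

A 6-joint arm with a two-finger parallel gripper is mounted at the origin on the work surface. World frame = base frame: x ahead of the robot, y to its left, z up, the work surface at z = 0. Lengths are in m, angles in rad, forces in N, time in s.
With the tool pointing down it reaches from about 0.325 to 0.875 m from the base axis. Payload 4.4 kg.
Tool frame: the origin (TCP) lies between the finger pads; the fingertips stand 22 mm ahead of it and the grasp point (between the pads) lies 3 mm ahead of it; z points along the fingers, y is the direction in which the jaws open and shut (so a half turn about z gives the same grasp; the last joint's range is limited). The gripper opens to 85 mm and grips with 20 to 120 N. Pads are 22 mm wide; open, the fingers measure 114 mm over their backs; the gripper's body (76 mm by 85 mm) begins 54 mm behind the grasp point. The pads swing forward as they close: fully open they stand 13 mm farther back than shut.
Start: joints at [-1.31, 0.207, 1.542, -0, 1.393, -0.15], TCP at [0.23, -0.527, 0.253] pointing down, gripper open.
Joint ranges: [-2.73, 2.73], [-0.86, 2.22], [0.23, 2.46], [-1.11, 4.25], [0.08, 2.63], [-2.82, 2.82]. Speed limits (rad/s): [2.79, 2.79, 3.14, 3.14, 3.14, 3.14].

INTERFACE

Orientations are given as a 3x3 rotation matrix whose columns are the frame's x, y, z axes.
In Python, from station import manip, cams, finish_job gives the robot as it stands.
- The arm moves only by the tool apply_moves, never from a script. Its argument "series" is a list of rows, each a list of 5 numbers: the closure, from 0 (fully open) to 1 (shut), then the shift along the tool's x, y, z in cm, then the turn about the tool's z in degrees. In form: [[gripper, x, y, z, spin], ...]. A call has 1 to 10 rows; each row shifts and turns the commanded pose from where the row before left it, along the tool's axes as they then stand; what a row does not reach is not made up. A row lasts 1/10 s, in which the tool goes at most 50 mm and 8.59 degrees, less where a joint would pass 70% of its speed; a pose out of reach is approached as far as the arm can. A call is refused whole if a number of a shift passes 5 or a number of a turn 8.59, either way. A call with a gripper value outside its range is refused whole. The fingers move at their own pace and stop on an object; the grip force is fixed at half the most. Time passes only in rows, so rows that do not move let the fingers close. It gives the time, the measured TCP pose, the force and the opening at its end, in the units of the state.
- manip.read_state(): the state, without advancing time (a new reading comes with each control period).
- cams.camera(name): name is "scene" or "top"; returns a dict with "img" (384x512x3 uint8, red, green, blue), "z_map" (384x512 float32, m along the optical axis (not along the pixel's ray), 0 where there is no reading), "fx", "fy", "cx", "cy" (pixels), "pose" (4x4, takes a point from camera to world coordinates). Camera axes: x right, y up, looking along -z (the intrinsics and any distortion apply to the point x, -y, -z); pixel columns grow to the right and rows downward; lengths in m; the calibration is good to about 2 mm. A picture is of the moment at which its call begins.
- finish_job(): hands the job in, once; it reports no verdict.
The state is a dict: "time_s": time; "joint_positions": joint angles; "joint_velocities": joint speeds; "effort": joint torques, N m; "tcp_pos": TCP position; "ee_rot": TCP orientation; "wrist_force": force on the tool from outside, world axes, zero at the start; "wrist_torque": the same for the moment, N m; "width": finger opening in m.
Only numpy, scipy, OpenCV 4.12 (cv2) and the standard library are available. Lean on these libraries where they do the work, as an engineer would, in place of code of your own. Each camera call takes 0.05 s, during which the arm holds its last target.

## Working session

There is one attempt and no reset: what is moved stays moved. The work goes in short steps, Python scripts to look and compute and a tool call to move; the robot and the scene stay as the last step left them, time stands still between calls to the robot, and variables do not carry over. Pictures are saved under pics/ and viewed, and the job is handed in when it is done.

Besides the shell and the picture viewer there is one more tool, called after "Emit:" by a JSON object that holds its "name" and its "arguments", one argument or row to a line. apply_moves: Moves the arm, as the interface text tells. Its arguments: {"type":"object","properties":{"series":{"type":"array","items":{"type":"array","items":{"type":"number"}}}},"required":["series"]}

```bash
mkdir -p pics; ls; python3 - <<'E'
from station import manip,cams
import cv2,numpy as np
for n in ["scene","top"]:
    c=cams.camera(n); cv2.imwrite(f"pics/{n}0.png",cv2.resize(c["img"][:,:,::-1],(800,600),interpolation=cv2.INTER_CUBIC))
    np.savez(f"{n}0.npz",**c)
    print(n,c["fx"],c["fy"],c["cx"],c["cy"],np.round(c["pose"],3).tolist(), [k for k in c])
s=manip.read_state();print({k:np.round(v,3).tolist() for k,v in s.items()})
E
```

```text
pics
scene 467.00454765637903 467.00454765637903 260.7873911987007 192.96269294475354 [[-0.311, -0.557, 0.77, 1.495], [0.95, -0.182, 0.253, 0.173], [-0.001, 0.81, 0.586, 0.736], [0.0, 0.0, 0.0, 1.0]] ['img', 'z_map', 'fx', 'fy', 'cx', 'cy', 'pose']
top 362.5959583677926 362.5959583677926 253.58602906706741 189.87154676419655 [[-0.015, 0.987, -0.16, 0.494], [-1.0, -0.013, 0.014, -0.096], [0.012, 0.16, 0.987, 1.024], [0.0, 0.0, 0.0, 1.0]] ['img', 'z_map', 'fx', 'fy', 'cx', 'cy', 'pose']
{'time_s': 0.1, 'joint_positions': [-1.309, 0.207, 1.543, 0.0, 1.393, -0.15], 'joint_velocities': [0.001, 0.0, -0.002, 0.001, 0.002, -0.001], 'effort': [-0.001, -38.409, -29.255, -0.0, 0.005, -0.0], 'tcp_pos': [0.23, -0.526, 0.252], 'ee_rot': [[0.916, 0.4, -0.0], [0.4, -0.916, 0.002], [0.0, -0.002, -1.0]], 'wrist_force': [-0.205, -0.468, -0.346], 'wrist_torque': [-0.039, -0.016, -0.051], 'width': 0.085}
```

View pics/scene0.png

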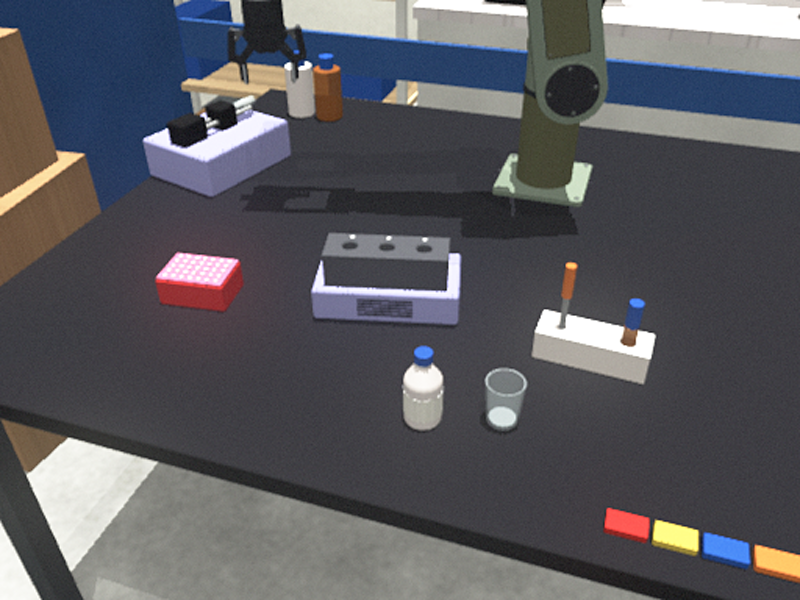

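View pics/top0.png

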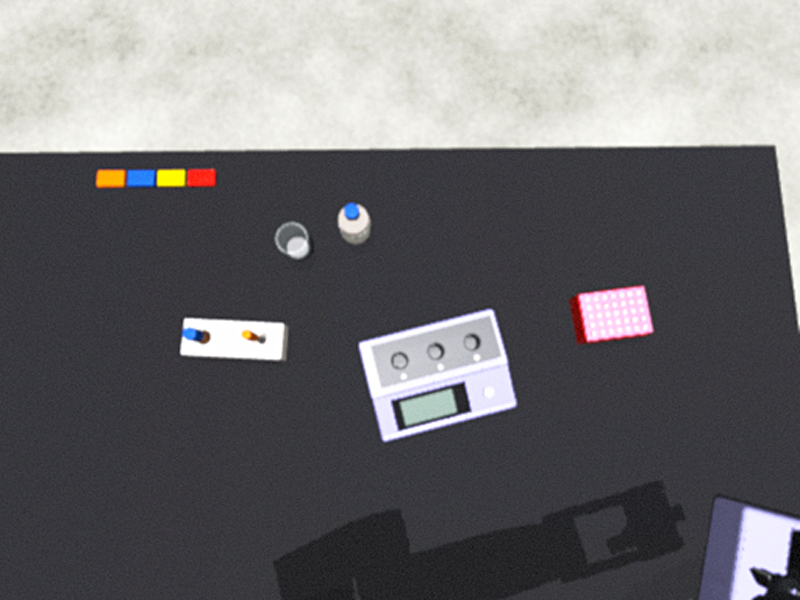

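The scene view shows the heater at about (388,280), the rack at (593,345) with the orange rod at (568,295) and the vial at (633,322). The top view shows the wells at about (400,360), (436,351) and (472,342), the rod handle at (252,336) and the vial cap at (192,334).

```bash
cat > h.py <<'E'
import numpy as np,cv2
def load(n): return dict(np.load(n+".npz"))
def world(c):
    H,W=c["z_map"].shape; u,v=np.meshgrid(np.arange(W),np.arange(H)); z=c["z_map"]
    P=np.stack([(u-c["cx"])/c["fx"]*z,-(v-c["cy"])/c["fy"]*z,-z],-1)
    return P@c["pose"][:3,:3].T+c["pose"][:3,3]
def onplane(c,u,v,h):
    d=c["pose"][:3,:3]@np.array([(u-c["cx"])/c["fx"],-(v-c["cy"])/c["fy"],-1.]); o=c["pose"][:3,3]
    return o+d*(h-o[2])/d[2]
def proj(c,p):
    q=(np.asarray(p)-c["pose"][:3,3])@c["pose"][:3,:3]; 
    return c["cx"]+c["fx"]*q[0]/-q[2], c["cy"]-c["fy"]*q[1]/-q[2]
E
python3 - <<'E'
from h import *
for n in ["top0","scene0"]:
    c=load(n);P=world(c);img=c["img"].astype(int)
    X=P.reshape(-1,3);I=img.reshape(-1,3);ok=c["z_map"].ravel()>0
    reg=ok&(X[:,0]>.25)&(X[:,0]<.9)&(abs(X[:,1])<.5)
    t=reg&(abs(X[:,2])<.01);print(n,"bench z",np.median(X[t,2]),X[t,2].std())
    for nm,h,xr,yr in [("rack",.05,(.35,.75),(.1,.45)),("block",.12,(.3,.7),(-.3,.12))]:
        m=reg&(abs(X[:,2]-h)<.006)&(X[:,0]>xr[0])&(X[:,0]<xr[1])&(X[:,1]>yr[0])&(X[:,1]<yr[1])
        if m.sum()<20: print(nm,m.sum());continue
        # hull
        mi=m.reshape(c["z_map"].shape).astype(np.uint8)
        mi=cv2.morphologyEx(mi,cv2.MORPH_OPEN,np.ones((3,3)))
        k,lab,st,_=cv2.connectedComponentsWithStats(mi); b=1+np.argmax(st[1:,4]); m=(lab==b).ravel()
        print(nm,m.sum(),np.median(X[m,2]),cv2.minAreaRect((X[m,:2]*1000).astype(np.float32)))
    R,G,B=I.T
    for nm,mm,yr in [("orange",(R>150)&(G<140)&(B<80),(.1,.5)),("blue",(B>100)&(R<70),(.1,.5)),]:
        m=reg&mm&(X[:,2]>.06)&(X[:,1]>.1)&(X[:,0]<.66); print(nm,m.sum(),X[m].mean(0),X[m].min(0),X[m].max(0))
c=load("top0")
a=c["img"][185:290,100:340][:,:,::-1]
cv2.imwrite("pics/crop.png",cv2.resize(a,None,fx=3.3,fy=3.3,interpolation=cv2.INTER_CUBIC))
c=load("scene0")
a=c["img"][140:250,190:430][:,:,::-1]
cv2.imwrite("pics/crop2.png",cv2.resize(a,None,fx=3.3,fy=3.3,interpolation=cv2.INTER_CUBIC))
E
```

```text
top0 bench z -4.678178065087302e-05 0.0019176550196432294
rack 1089 0.0499619022291109 ((584.9447631835938, 179.54478454589844), (159.4970245361328, 60.16693878173828), 86.36475372314453)
block 2030 0.11976830919878428 ((553.7247314453125, -169.65444946289062), (70.0479736328125, 199.51708984375), 13.575507164001465)
orange 5 [0.57772174 0.11797876 0.15183849] [0.57495175 0.11670177 0.14477502] [0.58168427 0.12003572 0.15555268]
blue 47 [0.58559523 0.22071575 0.11757707] [0.57863116 0.21237607 0.08690256] [0.59162275 0.23291294 0.12341577]
scene0 bench z 0.001686708470395648 0.001493421856057066
rack 1086 0.05141586685580912 ((584.7286987304688, 177.1132354736328), (155.99713134765625, 66.36071014404297), 86.92486572265625)
block 1312 0.12148839269560457 ((554.2227783203125, -172.16668701171875), (77.87799072265625, 200.55511474609375), 14.768028259277344)
orange 107 [0.58676131 0.12205296 0.13409331] [0.57961426 0.11493832 0.10717566] [0.591563   0.12785898 0.16159465]
blue 136 [0.594905   0.22042784 0.10131683] [0.58161321 0.21049521 0.07995246] [0.60113012 0.23108174 0.12269603]
```

View pics/crop.png

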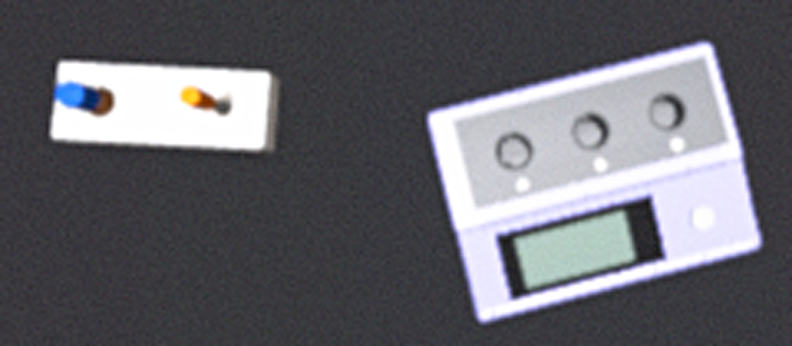

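View pics/crop2.png

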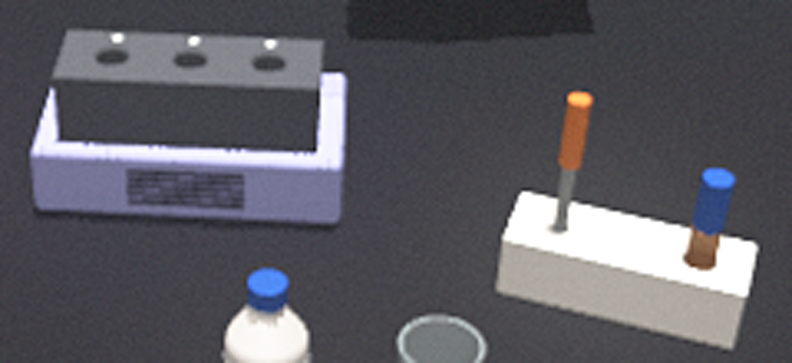

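```bash
python3 - <<'E'
from h import *
from scipy.optimize import least_squares,minimize
# edge-based refinement: maximise gradient along model rectangle edges
def refine(c,ctr,yaw,h,sx,sy,extra=[]):
    g=cv2.GaussianBlur(c["img"],(0,0),.8).astype(np.float32).sum(2)
    gx=cv2.Sobel(g,cv2.CV_32F,1,0);gy=cv2.Sobel(g,cv2.CV_32F,0,1)
    mag=np.hypot(gx,gy)
    mag=cv2.GaussianBlur(mag,(0,0),1.0)
    t=np.linspace(-1,1,41)*.95
    loc=np.concatenate([np.c_[np.full(41,s*sx/2),t*sy/2] for s in(-1,1)]+[np.c_[t*sx/2,np.full(41,s*sy/2)] for s in(-1,1)])
    for (lx,ly,r) in extra:
        a=np.linspace(0,2*np.pi,40); loc=np.r_[loc,np.c_[lx+r*np.cos(a),ly+r*np.sin(a)]]
    def f(p):
        co,si=np.cos(p[2]),np.sin(p[2])
        w=np.c_[p[0]+co*loc[:,0]-si*loc[:,1],p[1]+si*loc[:,0]+co*loc[:,1],np.full(len(loc),h)]
        q=(w-c["pose"][:3,3])@c["pose"][:3,:3]
        u=(c["cx"]+c["fx"]*q[:,0]/-q[:,2]).astype(np.float32);v=(c["cy"]-c["fy"]*q[:,1]/-q[:,2]).astype(np.float32)
        return -cv2.remap(mag,u[:,None],v[:,None],cv2.INTER_LINEAR).mean()
    best=None
    for dx in(-.003,0,.003):
      for dy in(-.003,0,.003):
        r=minimize(f,[ctr[0]+dx,ctr[1]+dy,yaw],method="Nelder-Mead",options=dict(initial_simplex=np.array([[ctr[0]+dx,ctr[1]+dy,yaw]]*4)+np.r_[np.zeros((1,3)),np.diag([.003,.003,.02])]))
        if best is None or r.fun<best.fun:best=r
    return best.x,best.fun
for n in["top0","scene0"]:
    c=load(n)
    w=[(0,y,.0132) for y in(-.06,0,.06)]
    x,f=refine(c,(.554,-.170),np.radians(13.6),.12,.07,.2);print(n,"block rect",x[:2],np.degrees(x[2]),f)
    x,f=refine(c,(.554,-.170),np.radians(13.6),.12,.07,.2,w);print(n,"block+wells",x[:2],np.degrees(x[2]),f)
    x,f=refine(c,(.585,.178),np.radians(-3.6),.05,.06,.17);print(n,"rack",x[:2],np.degrees(x[2]),f)
    # rod/vial top ends
    for nm,(a,b) in dict(rod=((200,160),(0,0))).items(): pass
    P=world(c)
    for nm,yr,rng in[("rod",(.10,.145),.16),("vial",(.2,.25),.12)]:
        I=c["img"].astype(int);R,G,B=I[...,0],I[...,1],I[...,2]
        m=((R>130)&(B<90)&(R-B>80)) if nm=="rod" else ((B>90)&(B-R>50))
        m&=(P[...,2]>.06)&(P[...,1]>yr[0])&(P[...,1]<yr[1])&(P[...,0]<.66)&(P[...,0]>.5)
        v,u=np.nonzero(m);pts=np.c_[u,v].astype(np.float32)
        print(n,nm,m.sum(),cv2.minAreaRect(pts),cv2.boundingRect(pts.astype(int)[:,None]))
        Z=P[m]; 
        for lo in np.arange(.08,.17,.01):
            s=Z[(Z[:,2]>=lo)&(Z[:,2]<lo+.01)]
            if len(s)>2: print("   z",round(lo,2),len(s),np.round(s.mean(0),4))
E
```

```text
top0 block rect [ 0.56347134 -0.1737478 ] 12.998164889532188 -670.3580932617188
top0 block+wells [ 0.56305364 -0.17356675] 13.15506500467517 -495.6089782714844
top0 rack [0.58353508 0.17323112] -3.7937403631783595 -1003.0028686523438
top0 rod 26 ((158.0, 214.00001525878906), (5.656853675842285, 4.242640495300293), 45.0) (155, 212, 7, 5)
   z 0.14 3 [0.5777 0.1171 0.1469]
   z 0.15 12 [0.578  0.1206 0.1569]
   z 0.16 11 [0.5812 0.1219 0.1617]
top0 vial 82 ((123.0, 213.5), (7.0, 12.0), 90.0) (117, 210, 13, 8)
   z 0.08 3 [0.5847 0.2141 0.0863]
   z 0.09 5 [0.5838 0.2148 0.0954]
   z 0.1 13 [0.5841 0.215  0.1056]
   z 0.11 38 [0.5858 0.2223 0.1183]
   z 0.12 23 [0.5871 0.2228 0.1214]
scene0 block rect [ 0.55202306 -0.17169557] 13.30952960003395 -501.82806396484375
scene0 block+wells [ 0.55175103 -0.17200164] 13.264223947739785 -476.2353210449219
scene0 rack [0.5820559  0.17154116] -3.6664302603239958 -945.022216796875
scene0 rod 124 ((363.6756896972656, 178.9459228515625), (6.247161388397217, 22.687061309814453), 9.462323188781738) (360, 168, 9, 23)
   z 0.1 4 [0.584  0.1229 0.1079]
   z 0.11 22 [0.5866 0.1214 0.1145]
   z 0.12 22 [0.5871 0.1222 0.125 ]
   z 0.13 24 [0.5867 0.1218 0.1351]
   z 0.14 24 [0.5863 0.121  0.145 ]
   z 0.15 23 [0.5863 0.1219 0.1551]
   z 0.16 5 [0.5832 0.1188 0.1616]
scene0 vial 174 ((405.68048095703125, 200.32440185546875), (9.149436950683594, 19.62589454650879), 12.094757080078125) (400, 191, 12, 20)
   z 0.08 30 [0.5944 0.221  0.0854]
   z 0.09 32 [0.5948 0.2206 0.095 ]
   z 0.1 33 [0.5953 0.2205 0.1049]
   z 0.11 38 [0.5935 0.2215 0.1156]
   z 0.12 41 [0.5887 0.2201 0.1218]
```

```bash
python3 - <<'E'
from h import *
from scipy.optimize import minimize
for n in["top0","scene0"]:
    c=load(n); s=8
    g=c["img"].astype(np.float32).sum(2); mag=g
    # signed radial contrast: outside minus inside of rim
    a=np.linspace(0,2*np.pi,60,endpoint=False)
    def samp(w):
        q=(w-c["pose"][:3,3])@c["pose"][:3,:3]
        u=(c["cx"]+c["fx"]*q[:,0]/-q[:,2]).astype(np.float32);v=(c["cy"]-c["fy"]*q[:,1]/-q[:,2]).astype(np.float32)
        return cv2.remap(g,u[:,None],v[:,None],cv2.INTER_LINEAR)
    def f(p):
        t=0
        co,si=np.cos(p[2]),np.sin(p[2])
        for y in(-.06,0,.06):
            cx,cy=p[0]-si*y,p[1]+co*y
            for r,sg in((.0165,1),(.0105,-1)):
                w=np.c_[cx+r*np.cos(a),cy+r*np.sin(a),np.full(60,.12)]; t-=sg*np.minimum(samp(w),450).mean()
        return t
    for x0 in((.554,-.171),(.557,-.173),(.551,-.169)):
        r=minimize(f,[*x0,.233],method="Nelder-Mead",options=dict(initial_simplex=[[*x0,.233],[x0[0]+.003,x0[1],.233],[x0[0],x0[1]+.003,.233],[*x0,.25]]));print(n,r.x[:2],np.degrees(r.x[2]),r.fun)
    img=cv2.resize(c["img"][:,:,::-1],None,fx=s,fy=s,interpolation=cv2.INTER_CUBIC)
    p=r.x;si,co=np.sin(p[2]),np.cos(p[2])
    for y in(-.06,0,.06):
        w=[proj(c,[p[0]-si*y+.0142*np.cos(t),p[1]+co*y+.0142*np.sin(t),.12]) for t in a]
        cv2.polylines(img,[np.int32((np.array(w)+.5)*s)],True,(0,0,255),1)
    for lx,ly,d in[(.5798,.1226,.007),(.586,.2224,.0125)]:
        w=[proj(c,[lx+d*np.cos(t),ly+d*np.sin(t),.05]) for t in a]
        cv2.polylines(img,[np.int32((np.array(w)+.5)*s)],True,(0,0,255),1)
    if n=="top0": A=img[205*s:250*s,230*s:325*s];B=img[195*s:240*s,110*s:190*s]
    else: A=img[140*s:200*s,200*s:300*s];B=img[160*s:245*s,335*s:425*s]
    cv2.imwrite(f"pics/A_{n}.png",A[:600,:800]);cv2.imwrite(f"pics/B_{n}.png",cv2.resize(B,(B.shape[1]*600//max(600,B.shape[0]),B.shape[0]*600//max(600,B.shape[0]))))
E
```

```text
top0 [ 0.55288884 -0.16959589] 12.896079728897869 -277.1655578613281
top0 [ 0.55279881 -0.16954239] 12.808343501976921 -277.47943115234375
top0 [ 0.55276627 -0.16954142] 12.81557106071329 -277.278076171875
scene0 [ 0.55306085 -0.17203856] 13.67793329619272 -428.1923828125
scene0 [ 0.55322915 -0.17213691] 13.678955679465268 -427.70074462890625
scene0 [ 0.55309243 -0.17209916] 13.542430360033611 -428.426513671875
```

View pics/A_top0.png

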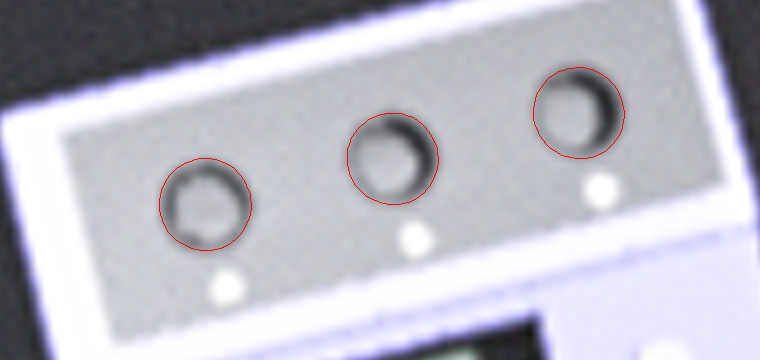

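View pics/B_top0.png

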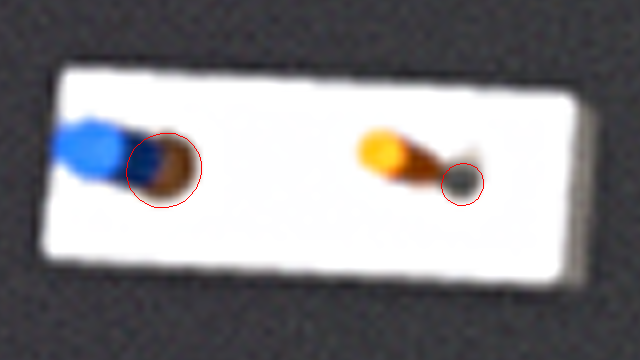

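View pics/B_scene0.png

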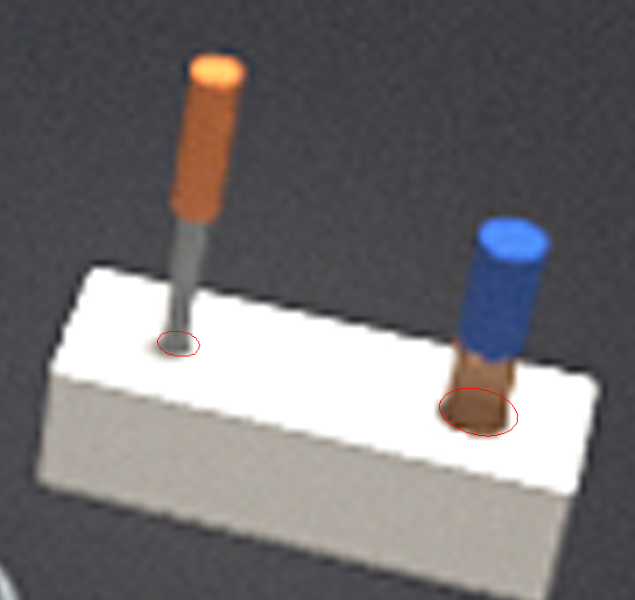

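View pics/A_scene0.png

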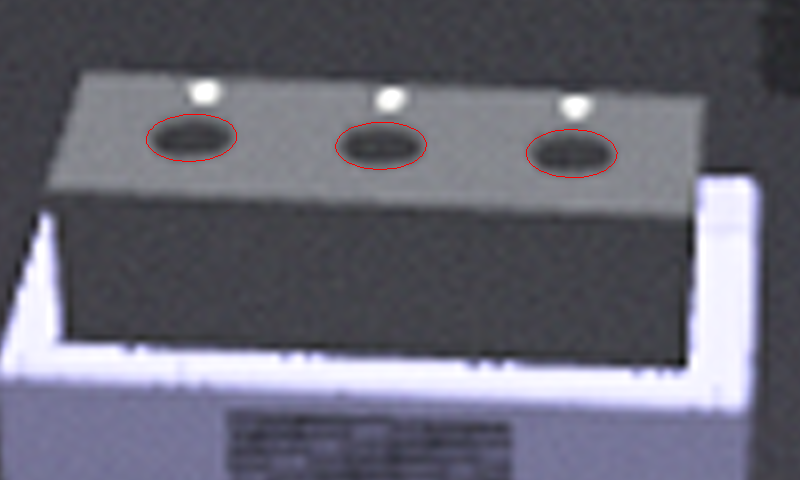

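```bash
python3 - <<'E'
from h import *
c=load("top0");d=load("scene0")
T=lambda x,y:(110+x/8-.5,195+y/8-.5)
k=680/600/8
S=lambda x,y:(335+x*k-.5,160+y*k-.5)
for nm,t,s,h in[("rodtop",(382,152),(217,70),.16),("rod@rack",(463,180),(178,343),.05),("vialtop",(92,148),(514,240),.12)]:
    print(nm,np.round(onplane(c,*T(*t),h),4),np.round(onplane(d,*S(*s),h),4))
E
```

```text
rodtop [0.5801 0.1221 0.16  ] [0.5791 0.1212 0.16  ]
rod@rack [0.5813 0.1226 0.05  ] [0.5795 0.1224 0.05  ]
vialtop [0.5867 0.2222 0.12  ] [0.586  0.2213 0.12  ]
```

Emit:
{"name": "apply_moves", "arguments": {
  "series": [
    [0,0,0,0,7.86],
    [0,0,0,0,7.86],
    [0,0,0,0,7.86],
    [0,2,-4,0,0],
    [0,2,-4,0,0],
    [0,2,-4,0,0],
    [0,2,-4,0,0],
    [0,2,-4,0,0],
    [0,2,-4,0,0],
    [0,2,-4,0,0]
  ]
}}

```text
time_s: 1.1
tcp_pos: [0.3703, -0.245, 0.2529]
ee_rot: [[1.0, -0.0, -0.0], [-0.0, -1.0, 0.0], [-0.0, -0.0, -1.0]]
wrist_force: [0.9, 0.2, -0.5]
width: 0.0857
```

Emit:
{"name": "apply_moves", "arguments": {
  "series": [
    [0,2,-4,0,0],
    [0,2,-4,0,0],
    [0,2,-4,0,0],
    [0,2,-4,0,0],
    [0,2,-4,0,0],
    [0,2,-4,0,0],
    [0,2,-4,0,0],
    [0,2,-4,0,0],
    [0,2,-4,0,0],
    [0,0,0,0,0]
  ]
}}

```text
time_s: 2.1
tcp_pos: [0.551, 0.1177, 0.2525]
ee_rot: [[1.0, 0.006, -0.0], [0.006, -1.0, 0.002], [-0.0, -0.002, -1.0]]
wrist_force: [0.2, 0.2, -1.3]
width: 0.0852
```

Emit:
{"name": "apply_moves", "arguments": {
  "series": [
    [0,1.45,-0.2,0,0],
    [0,1.45,-0.23,0,0],
    [0,0,0,3,0],
    [0,0,0,3,0],
    [0,0,0,3,0],
    [0,0,0,2.8,0],
    [0,0,0,0,0]
  ]
}}

```text
time_s: 2.8
tcp_pos: [0.5744, 0.1164, 0.1299]
ee_rot: [[1.0, -0.0, -0.012], [-0.0, -1.0, -0.001], [-0.012, 0.001, -1.0]]
wrist_force: [-0.5, 0.2, -1.5]
width: 0.0855
```

```bash
cat > look.py <<'E'
import sys
from station import manip,cams
from h import *
k=sys.argv[1]
for n in["scene","top"]:
    c=cams.camera(n); np.savez(f"{n}{k}.npz",**c)
    x=[proj(c,p) for p in ([.58,.122,.05],[.553,-.171,.12])]
    w=int(sys.argv[2]) if len(sys.argv)>2 else 0
    u,v=map(int,x[w]); v-=15; a=c["img"][max(0,v-75):v+45,max(0,u-80):u+80,::-1]
    cv2.imwrite(f"pics/{n}{k}.png",cv2.resize(a,None,fx=5,fy=5,interpolation=cv2.INTER_CUBIC))
s=manip.read_state();print(s["time_s"],np.round(s["tcp_pos"],4),np.round(s["wrist_force"],2),s["width"])
E
python3 look.py 1
```

```text
2.9 [0.5784 0.1169 0.135 ] [0.77 0.33 0.73] 0.08569799256113593
```

View pics/scene1.png

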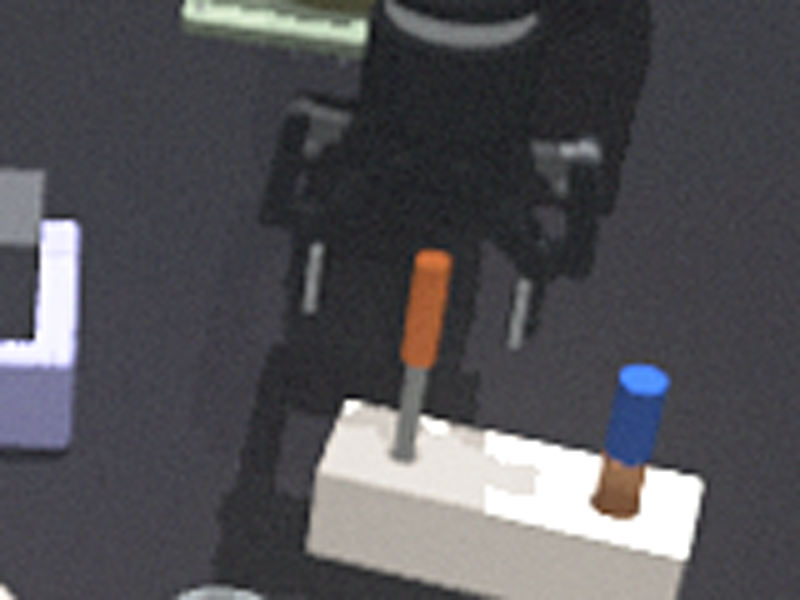

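View pics/top1.png

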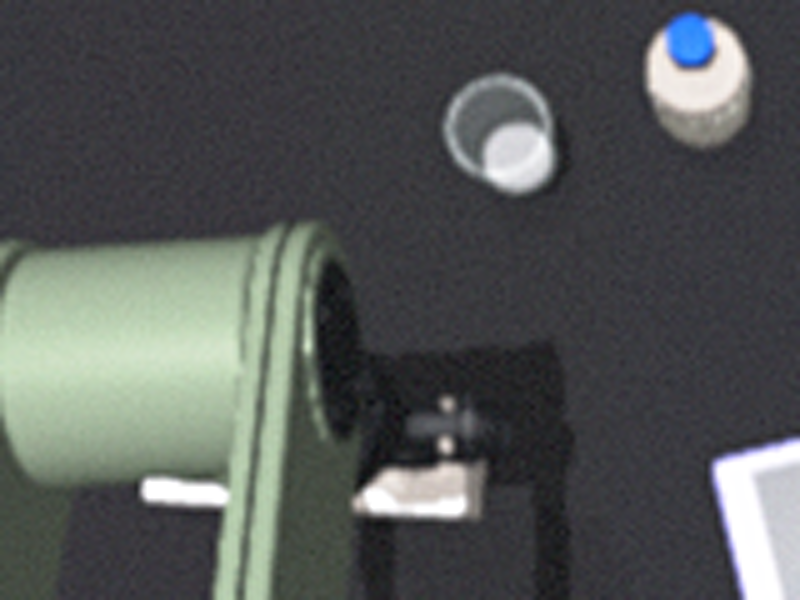

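Emit:
{"name": "apply_moves", "arguments": {
  "series": [
    [0,0.15,-0.53,0,0],
    [0,0,0,0,0],
    [0,0,0,0,0]
  ]
}}

```text
time_s: 3.2
tcp_pos: [0.5816, 0.1231, 0.1371]
ee_rot: [[1.0, 0.001, 0.003], [0.001, -1.0, 0.0], [0.003, -0.0, -1.0]]
wrist_force: [0.2, -0.1, 0.1]
width: 0.0855
```

Emit:
{"name": "apply_moves", "arguments": {
  "series": [
    [0.5,0,0,0,0],
    [0.6,0,0,0,0],
    [0.7,0,0,0,0],
    [0.8,0,0,0,0],
    [0.9,0,0,0,0],
    [1,0,0,0,0],
    [1,0,0,0,0],
    [1,0,0,0,0],
    [1,0,0,0,0]
  ]
}}

```text
time_s: 4.1
tcp_pos: [0.5805, 0.1227, 0.1353]
ee_rot: [[1.0, 0.0, 0.0], [0.0, -1.0, -0.0], [0.0, 0.0, -1.0]]
wrist_force: [-0.3, -0.4, 0.1]
width: 0.0144
```

```bash
python3 look.py 2
```

```text
4.2 [0.5805 0.1227 0.1354] [-0.48 -0.55  0.88] 0.014743016636325636
```

View pics/scene2.png

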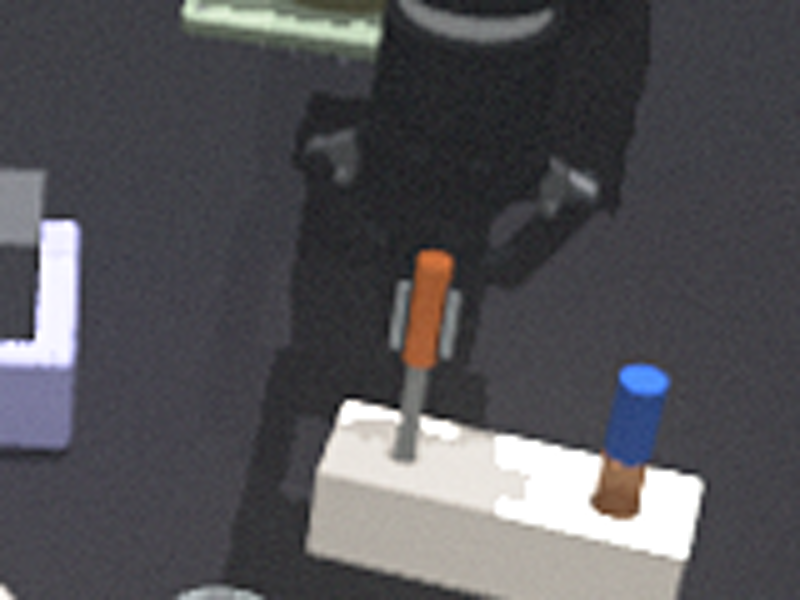

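Emit:
{"name": "apply_moves", "arguments": {
  "series": [
    [1,0,0,-1,0],
    [1,0,0,-2,0],
    [1,0,0,-2,0],
    [1,0,0,-2,0],
    [1,0,0,-2,0],
    [1,0,0,-2,0],
    [1,0,0,-2,0],
    [1,0,0,-1.4,0],
    [1,0,0,0,0]
  ]
}}

```text
time_s: 5.1
tcp_pos: [0.5819, 0.1229, 0.2824]
ee_rot: [[1.0, 0.0, 0.006], [0.0, -1.0, 0.0], [0.006, -0.0, -1.0]]
wrist_force: [0.2, -0.8, -0.7]
width: 0.0147
```

```bash
python3 look.py 3
```

```text
5.2 [0.5803 0.1228 0.2791] [ 1.    0.89 -1.03] 0.014660046602312255
```

View pics/scene3.png

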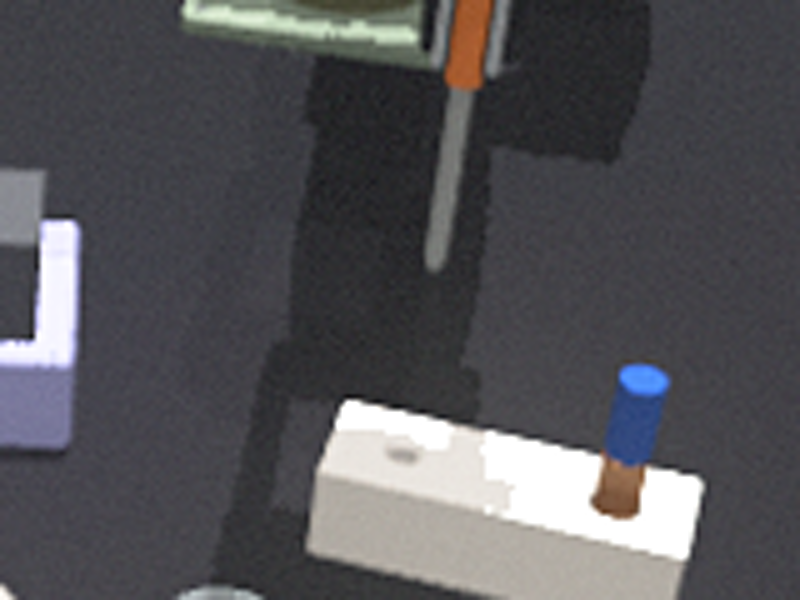

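```bash
python3 - <<'E'
from h import *
c=load("scene3")
u,v=map(int,proj(c,[.58,.122,.05]));v-=15;ou,ov=u-80,v-75
f=lambda p:tuple(np.round((np.array(proj(c,p))-[ou,ov]+.5)*5,1))
print("tip exp",f([.5803,.1228,.1537]),"handle bottom exp",f([.5803,.1228,.2487]))
print("hole from (403,452):",onplane(c,ou+403/5-.5,ov+452/5-.5,.05))
E
```

```text
tip exp (np.float64(435.0), np.float64(273.2)) handle bottom exp (np.float64(463.9), np.float64(88.3))
hole from (403,452): [0.57922683 0.1208357  0.05      ]
```

Emit:
{"name": "apply_moves", "arguments": {
  "series": [
    [1,-0.3,1.5,0,0],
    [1,-0.6,3.5,0,0],
    [1,-0.6,3.5,0,0],
    [1,-0.6,3.5,0,0],
    [1,-0.6,3.5,0,0],
    [1,-0.6,3.5,0,0],
    [1,-0.6,3.5,0,0],
    [1,-0.23,1.05,0,0],
    [1,0,0,0,0],
    [1,0,0,0,0]
  ]
}}

```text
time_s: 6.2
tcp_pos: [0.5387, -0.1123, 0.2785]
ee_rot: [[1.0, -0.0, -0.001], [-0.0, -1.0, 0.001], [-0.001, -0.001, -1.0]]
wrist_force: [-0.5, -0.1, 0.9]
width: 0.0144
```

```bash
python3 look.py 4 1
```

```text
6.3 [ 0.5392 -0.1116  0.2789] [ 0.64  0.57 -0.62] 0.014562943051329035
```

View pics/scene4.png

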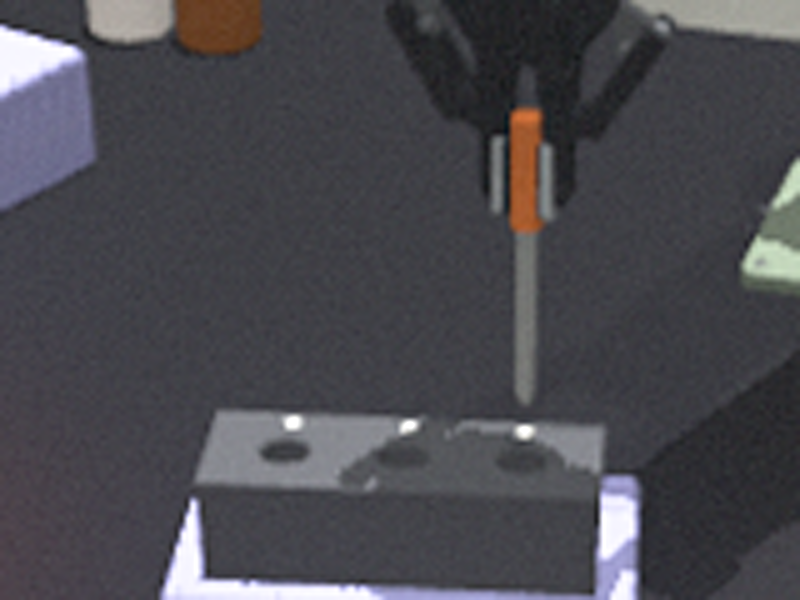

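View pics/top4.png

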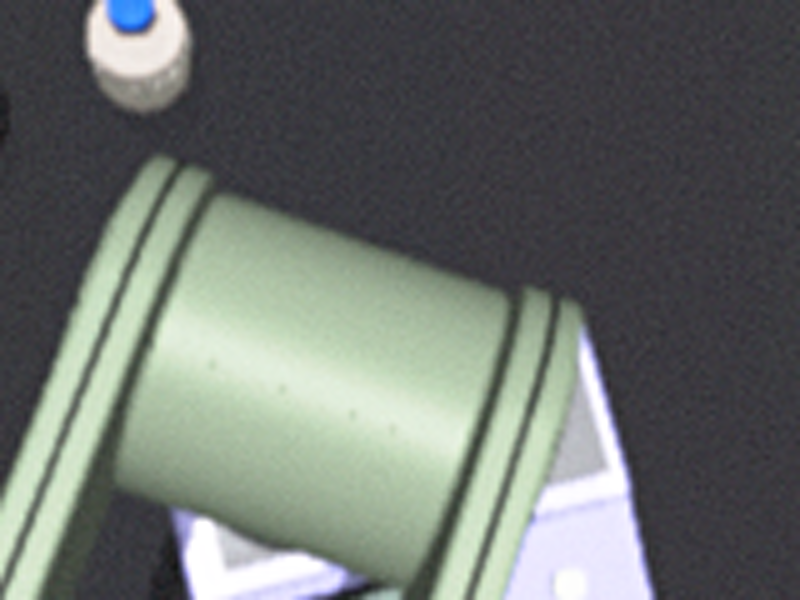

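Emit:
{"name": "apply_moves", "arguments": {
  "series": [
    [1,0,0.15,0,0],
    [1,0,0,1,0],
    [1,0,0,1,0],
    [1,0,0,1,0],
    [1,0,0,0.5,0],
    [1,0,0,0.3,0],
    [1,0,0,0.2,0],
    [1,0,0,0,0]
  ]
}}

```text
time_s: 7.1
tcp_pos: [0.5393, -0.1143, 0.2392]
ee_rot: [[1.0, 0.0, -0.0], [0.0, -1.0, 0.0], [-0.0, -0.0, -1.0]]
wrist_force: [0.2, 0.5, -0.3]
width: 0.0145
```

```bash
python3 look.py 5 1
```

```text
7.2 [ 0.5395 -0.1144  0.2397] [-0.49  0.1  -0.13] 0.014738749740195884
```

View pics/scene5.png

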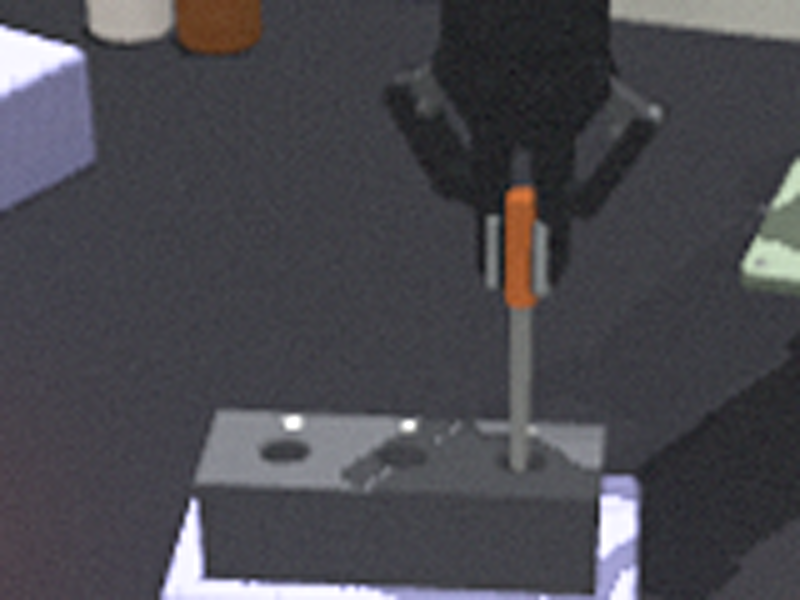

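Emit:
{"name": "apply_moves", "arguments": {
  "series": [
    [1,0,0,0.5,0],
    [1,0,0,0.5,0],
    [1,0,0,0.5,0],
    [1,0,0,0.3,0],
    [1,0,0,0.1,0],
    [1,0,0,0,0]
  ]
}}

```text
time_s: 7.8
tcp_pos: [0.5391, -0.1142, 0.22]
ee_rot: [[1.0, 0.0, -0.001], [0.0, -1.0, 0.0], [-0.001, -0.0, -1.0]]
wrist_force: [-0.7, 0.2, -0.6]
width: 0.0145
```

Emit:
{"name": "apply_moves", "arguments": {
  "series": [
    [1,0,0,0.15,0],
    [1,0,0,0.15,0],
    [1,0,0,0.1,0],
    [1,0,0,0,0]
  ]
}}

```text
time_s: 8.2
tcp_pos: [0.5391, -0.1142, 0.2161]
ee_rot: [[1.0, 0.0, -0.0], [0.0, -1.0, 0.0], [-0.0, -0.0, -1.0]]
wrist_force: [-0.1, -0.6, -0.5]
width: 0.0144
```

Emit:
{"name": "apply_moves", "arguments": {
  "series": [
    [1,0,0,0.1,0],
    [1,0,0,0.1,0],
    [1,0,0,0,0]
  ]
}}

```text
time_s: 8.5
tcp_pos: [0.5391, -0.1142, 0.2141]
ee_rot: [[1.0, 0.0, -0.0], [0.0, -1.0, 0.0], [-0.0, -0.0, -1.0]]
wrist_force: [-0.2, -0.5, 0.2]
width: 0.0143
```

Emit:
{"name": "apply_moves", "arguments": {
  "series": [
    [1,0,0,0.1,0],
    [1,0,0,0.1,0],
    [1,0,0,0,0]
  ]
}}

```text
time_s: 8.8
tcp_pos: [0.5391, -0.1142, 0.2121]
ee_rot: [[1.0, 0.0, -0.0], [0.0, -1.0, 0.0], [-0.0, -0.0, -1.0]]
wrist_force: [0.0, 0.4, -1.8]
width: 0.0146
```

Emit:
{"name": "apply_moves", "arguments": {
  "series": [
    [1,0,0,0.1,0],
    [1,0,0,0.1,0],
    [1,0,0,0,0]
  ]
}}

```text
time_s: 9.1
tcp_pos: [0.5391, -0.1142, 0.2101]
ee_rot: [[1.0, 0.0, -0.0], [0.0, -1.0, 0.0], [-0.0, -0.0, -1.0]]
wrist_force: [-1.1, -0.1, -0.3]
width: 0.0144
```

Emit:
{"name": "apply_moves", "arguments": {
  "series": [
    [1,0,0,0.1,0],
    [1,0,0,0,0]
  ]
}}

```text
time_s: 9.3
tcp_pos: [0.5392, -0.1143, 0.2092]
ee_rot: [[1.0, 0.0, -0.0], [0.0, -1.0, 0.0], [-0.0, -0.0, -1.0]]
wrist_force: [0.0, -0.2, 0.3]
width: 0.0145
```

Emit:
{"name": "apply_moves", "arguments": {
  "series": [
    [1,0,0,0.1,0],
    [1,0,0,0,0]
  ]
}}

```text
time_s: 9.5
tcp_pos: [0.5391, -0.1142, 0.2081]
ee_rot: [[1.0, 0.0, -0.0], [0.0, -1.0, 0.0], [-0.0, -0.0, -1.0]]
wrist_force: [-0.3, 0.1, -0.5]
width: 0.0145
```

Emit:
{"name": "apply_moves", "arguments": {
  "series": [
    [1,0,0,0.1,0],
    [1,0,0,0,0]
  ]
}}

```text
time_s: 9.7
tcp_pos: [0.5391, -0.1142, 0.2071]
ee_rot: [[1.0, 0.0, -0.0], [0.0, -1.0, 0.0], [-0.0, -0.0, -1.0]]
wrist_force: [-0.1, -0.3, -0.8]
width: 0.0145
```

Emit:
{"name": "apply_moves", "arguments": {
  "series": [
    [1,0,0,0.1,0],
    [1,0,0,0,0]
  ]
}}

```text
time_s: 9.9
tcp_pos: [0.5391, -0.1142, 0.2061]
ee_rot: [[1.0, 0.0, -0.0], [0.0, -1.0, 0.0], [-0.0, -0.0, -1.0]]
wrist_force: [0.1, 0.3, -1.0]
width: 0.015
```

Emit:
{"name": "apply_moves", "arguments": {
  "series": [
    [1,0,0,0.1,0],
    [1,0,0,0,0]
  ]
}}

```text
time_s: 10.1
tcp_pos: [0.5391, -0.1142, 0.2051]
ee_rot: [[1.0, 0.0, -0.0], [0.0, -1.0, 0.0], [-0.0, -0.0, -1.0]]
wrist_force: [-0.1, 0.1, -1.7]
width: 0.0143
```

Emit:
{"name": "apply_moves", "arguments": {
  "series": [
    [1,0,0,0.1,0],
    [1,0,0,0,0]
  ]
}}

```text
time_s: 10.3
tcp_pos: [0.5391, -0.1142, 0.2041]
ee_rot: [[1.0, 0.0, -0.0], [0.0, -1.0, 0.0], [-0.0, -0.0, -1.0]]
wrist_force: [0.1, -0.2, 0.1]
width: 0.0146
```

Emit:
{"name": "apply_moves", "arguments": {
  "series": [
    [1,0,0,0.1,0],
    [1,0,0,0,0]
  ]
}}

```text
time_s: 10.5
tcp_pos: [0.5391, -0.1142, 0.2031]
ee_rot: [[1.0, 0.0, -0.0], [0.0, -1.0, 0.0], [-0.0, -0.0, -1.0]]
wrist_force: [0.3, 0.4, -0.8]
width: 0.0149
```

Emit:
{"name": "apply_moves", "arguments": {
  "series": [
    [1,0,0,0.1,0],
    [1,0,0,0,0]
  ]
}}

```text
time_s: 10.7
tcp_pos: [0.5391, -0.1142, 0.2021]
ee_rot: [[1.0, 0.0, -0.0], [0.0, -1.0, 0.0], [-0.0, -0.0, -1.0]]
wrist_force: [-0.0, 0.1, 0.6]
width: 0.0147
```

Emit:
{"name": "apply_moves", "arguments": {
  "series": [
    [1,0,0,0.1,0],
    [1,0,0,0.1,0],
    [1,0,0,0,0]
  ]
}}

```text
time_s: 11.0
tcp_pos: [0.5391, -0.1142, 0.2]
ee_rot: [[1.0, 0.0, -0.0], [0.0, -1.0, 0.0], [-0.0, -0.0, -1.0]]
wrist_force: [-0.1, -0.5, -0.2]
width: 0.0144
```

Emit:
{"name": "apply_moves", "arguments": {
  "series": [
    [1,0,0,0.1,0],
    [1,0,0,0.1,0],
    [1,0,0,0,0]
  ]
}}

```text
time_s: 11.3
tcp_pos: [0.5391, -0.1142, 0.1981]
ee_rot: [[1.0, 0.0, -0.0], [0.0, -1.0, 0.0], [-0.0, -0.0, -1.0]]
wrist_force: [-0.3, -0.0, -0.3]
width: 0.0147
```

Emit:
{"name": "apply_moves", "arguments": {
  "series": [
    [1,0,0,0.1,0],
    [1,0,0,0.1,0],
    [1,0,0,0,0]
  ]
}}

```text
time_s: 11.6
tcp_pos: [0.5391, -0.1142, 0.1961]
ee_rot: [[1.0, 0.0, -0.0], [0.0, -1.0, 0.0], [-0.0, -0.0, -1.0]]
wrist_force: [0.1, -0.2, -0.6]
width: 0.0145
```

Emit:
{"name": "apply_moves", "arguments": {
  "series": [
    [1,0,0,0.1,0],
    [1,0,0,0.1,0],
    [1,0,0,0,0]
  ]
}}

```text
time_s: 11.9
tcp_pos: [0.5391, -0.1142, 0.1941]
ee_rot: [[1.0, 0.0, -0.0], [0.0, -1.0, 0.0], [-0.0, -0.0, -1.0]]
wrist_force: [-0.7, 0.1, -1.2]
width: 0.0145
```

Emit:
{"name": "apply_moves", "arguments": {
  "series": [
    [1,0,0,0.1,0],
    [1,0,0,0,0]
  ]
}}

```text
time_s: 12.1
tcp_pos: [0.5391, -0.1142, 0.1931]
ee_rot: [[1.0, 0.0, -0.0], [0.0, -1.0, 0.0], [-0.0, -0.0, -1.0]]
wrist_force: [0.7, 0.8, -0.6]
width: 0.0142
```

Emit:
{"name": "apply_moves", "arguments": {
  "series": [
    [1,0,0,0.1,0],
    [1,0,0,0,0]
  ]
}}

```text
time_s: 12.3
tcp_pos: [0.5392, -0.1142, 0.1921]
ee_rot: [[1.0, 0.0, -0.0], [0.0, -1.0, 0.0], [-0.0, -0.0, -1.0]]
wrist_force: [0.5, 0.3, -0.6]
width: 0.0148
```

Tip should now be about 1.7 mm above the floor; half-millimetre steps from here.

Emit:
{"name": "apply_moves", "arguments": {
  "series": [
    [1,0,0,0.06,0],
    [1,0,0,0,0]
  ]
}}

```text
time_s: 12.5
tcp_pos: [0.5392, -0.1142, 0.1916]
ee_rot: [[1.0, 0.0, -0.0], [0.0, -1.0, 0.0], [-0.0, -0.0, -1.0]]
wrist_force: [0.1, 1.4, -0.7]
width: 0.0146
```

Emit:
{"name": "apply_moves", "arguments": {
  "series": [
    [1,0,0,0.05,0],
    [1,0,0,0,0]
  ]
}}

```text
time_s: 12.7
tcp_pos: [0.5392, -0.1143, 0.1911]
ee_rot: [[1.0, 0.0, -0.0], [0.0, -1.0, 0.0], [-0.0, -0.0, -1.0]]
wrist_force: [0.7, 0.3, -0.9]
width: 0.0144
```

Emit:
{"name": "apply_moves", "arguments": {
  "series": [
    [1,0,0,0.05,0],
    [1,0,0,0,0]
  ]
}}

```text
time_s: 12.9
tcp_pos: [0.5392, -0.1143, 0.1906]
ee_rot: [[1.0, 0.0, -0.0], [0.0, -1.0, 0.0], [-0.0, -0.0, -1.0]]
wrist_force: [0.4, 0.6, -1.1]
width: 0.0143
```

Emit:
{"name": "apply_moves", "arguments": {
  "series": [
    [1,0,0,0.04,0],
    [1,0,0,0,0]
  ]
}}

```text
time_s: 13.1
tcp_pos: [0.5393, -0.1143, 0.1904]
ee_rot: [[1.0, 0.0, 0.0], [0.0, -1.0, -0.0], [0.0, 0.0, -1.0]]
wrist_force: [0.3, 0.9, -0.9]
width: 0.0144
```

Emit:
{"name": "apply_moves", "arguments": {
  "series": [
    [1,0,0,0.05,0],
    [1,0,0,0,0]
  ]
}}

```text
time_s: 13.3
tcp_pos: [0.5395, -0.1143, 0.1903]
ee_rot: [[1.0, 0.0, 0.001], [0.0, -1.0, -0.0], [0.001, 0.0, -1.0]]
wrist_force: [-0.0, 0.2, 3.6]
width: 0.0143
```

Emit:
{"name": "apply_moves", "arguments": {
  "series": [
    [1,0,0,0.05,0],
    [1,0,0,0,0]
  ]
}}

```text
time_s: 13.5
tcp_pos: [0.5397, -0.1144, 0.1902]
ee_rot: [[1.0, 0.0, 0.001], [0.0, -1.0, -0.0], [0.001, 0.0, -1.0]]
wrist_force: [-1.3, 1.3, 4.6]
width: 0.0146
```

Contact: 4–5 N, and the tip stopped 65 mm above the bench, which is the floor of well 3. That well is clear. I'm lifting the rod and taking it back to the rack.

Emit:
{"name": "apply_moves", "arguments": {
  "series": [
    [1,0,0,-0.5,0],
    [1,0,0,-1.5,0],
    [1,0,0,-1.5,0],
    [1,0,0,-1.5,0],
    [1,0,0,-1.5,0],
    [1,0,0,-1.5,0],
    [1,0,0,-1,0],
    [1,0,0,0,0]
  ]
}}

```text
time_s: 14.3
tcp_pos: [0.5404, -0.1147, 0.2818]
ee_rot: [[1.0, 0.0, 0.004], [0.0, -1.0, -0.002], [0.004, 0.002, -1.0]]
wrist_force: [-0.2, 0.4, -0.2]
width: 0.0143
```

Emit:
{"name": "apply_moves", "arguments": {
  "series": [
    [1,0.3,-1.5,0,0],
    [1,0.6,-3.5,0,0],
    [1,0.6,-3.5,0,0],
    [1,0.6,-3.5,0,0],
    [1,0.6,-3.5,0,0],
    [1,0.6,-3.5,0,0],
    [1,0.6,-3.5,0,0],
    [1,0.2,-1.2,0,0],
    [1,0,0,0,0],
    [1,0,0,0,0]
  ]
}}

```text
time_s: 15.3
tcp_pos: [0.5796, 0.1225, 0.2784]
ee_rot: [[1.0, 0.001, -0.002], [0.001, -1.0, -0.001], [-0.002, 0.001, -1.0]]
wrist_force: [-0.2, -0.1, -0.7]
width: 0.0147
```

```bash
python3 look.py 6
```

```text
15.4 [0.5799 0.1216 0.2789] [-0.04 -0.89  0.28] 0.014544293949108776
```

View pics/scene6.png

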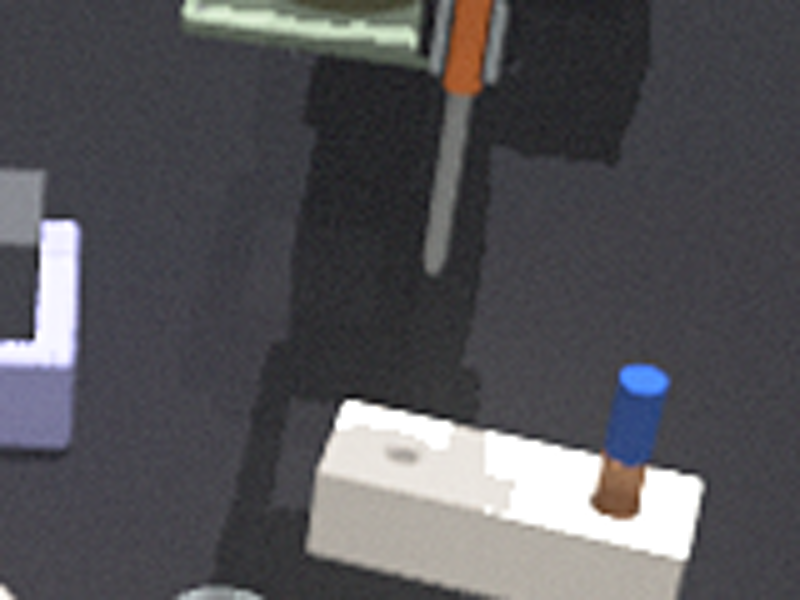

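Emit:
{"name": "apply_moves", "arguments": {
  "series": [
    [1,0,-0.04,1,0],
    [1,0,0,2,0],
    [1,0,0,2,0],
    [1,0,0,2,0],
    [1,0,0,1,0],
    [1,0,0,1,0],
    [1,0,0,0.5,0],
    [1,0,0,0.5,0],
    [1,0,0,0,0]
  ]
}}

```text
time_s: 16.3
tcp_pos: [0.5802, 0.1231, 0.1791]
ee_rot: [[1.0, 0.0, -0.0], [0.0, -1.0, -0.0], [-0.0, 0.0, -1.0]]
wrist_force: [-0.1, -0.1, -2.2]
width: 0.0145
```

Emit:
{"name": "apply_moves", "arguments": {
  "series": [
    [1,0,0,0.5,0],
    [1,0,0,0.5,0],
    [1,0,0,0,0]
  ]
}}

```text
time_s: 16.6
tcp_pos: [0.5797, 0.1232, 0.1685]
ee_rot: [[1.0, 0.0, -0.001], [0.0, -1.0, -0.0], [-0.001, 0.0, -1.0]]
wrist_force: [0.8, 0.2, -1.0]
width: 0.0146
```

Emit:
{"name": "apply_moves", "arguments": {
  "series": [
    [1,0,0,0.7,0],
    [1,0,0,0.7,0],
    [1,0,0,0.7,0],
    [1,0,0,0.5,0],
    [1,0,0,0,0]
  ]
}}

```text
time_s: 17.1
tcp_pos: [0.5793, 0.1231, 0.1418]
ee_rot: [[1.0, 0.0, -0.003], [0.0, -1.0, -0.0], [-0.003, 0.0, -1.0]]
wrist_force: [0.8, 0.9, -0.7]
width: 0.0142
```

Emit:
{"name": "apply_moves", "arguments": {
  "series": [
    [1,0,0,0.3,0],
    [1,0,0,0.2,0],
    [1,0,0,0.1,0],
    [1,0,0,0,0]
  ]
}}

```text
time_s: 17.5
tcp_pos: [0.5802, 0.1232, 0.1373]
ee_rot: [[1.0, 0.0, 0.0], [0.0, -1.0, 0.0], [0.0, -0.0, -1.0]]
wrist_force: [-0.2, 1.2, -0.8]
width: 0.0145
```

Emit:
{"name": "apply_moves", "arguments": {
  "series": [
    [1,0,0,0.1,0],
    [1,0,0,0,0],
    [0.8,0,0,0,0],
    [0.6,0,0,0,0],
    [0.3,0,0,0,0],
    [0,0,0,0,0],
    [0,0,0,0,0],
    [0,0,0,0,0],
    [0,0,0,0,0]
  ]
}}

```text
time_s: 18.4
tcp_pos: [0.5801, 0.1232, 0.1363]
ee_rot: [[1.0, 0.0, -0.0], [0.0, -1.0, -0.0], [-0.0, 0.0, -1.0]]
wrist_force: [0.3, -0.1, -0.1]
width: 0.0853
```

Emit:
{"name": "apply_moves", "arguments": {
  "series": [
    [0,0,0,-2,0],
    [0,0,0,-3,0],
    [0,0,0,-3,0],
    [0,0,0,-3,0],
    [0,0,0,0,0]
  ]
}}

```text
time_s: 18.9
tcp_pos: [0.5834, 0.1234, 0.2522]
ee_rot: [[1.0, 0.0, 0.011], [0.0, -1.0, 0.001], [0.011, -0.001, -1.0]]
wrist_force: [1.3, -0.4, 0.6]
width: 0.0855
```

```bash
python3 look.py 7
```

```text
19.0 [0.5806 0.1232 0.2471] [ 0.07  0.37 -0.5 ] 0.08526330765572719
```

View pics/scene7.png

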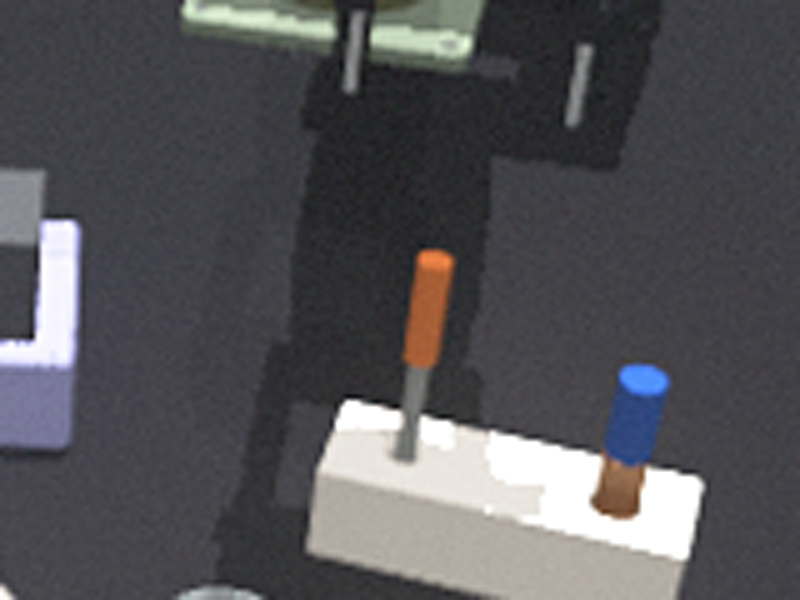

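Emit:
{"name": "apply_moves", "arguments": {
  "series": [
    [0,0.1,-2,0,0],
    [0,0.2,-3,0,0],
    [0,0.2,-3,0,0],
    [0,0.12,-1.9,0,0],
    [0,0,0,0,0],
    [0,0,0,2.5,0],
    [0,0,0,2.5,0],
    [0,0,0,2,0],
    [0,0,0,0,0],
    [0,0,0,0,0]
  ]
}}

```text
time_s: 20.0
tcp_pos: [0.586, 0.2212, 0.1756]
ee_rot: [[1.0, -0.0, -0.002], [-0.0, -1.0, -0.001], [-0.002, 0.001, -1.0]]
wrist_force: [0.2, 0.4, 1.2]
width: 0.085
```

```bash
python3 look.py 8
```

```text
20.1 [0.5873 0.2218 0.1778] [ 0.88 -0.28 -0.22] 0.08526444577878296
```

View pics/scene8.png

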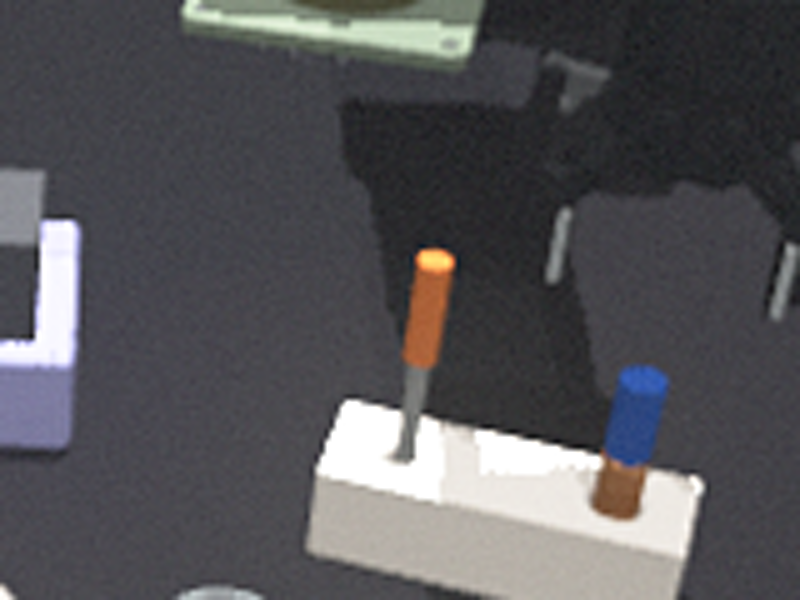

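Emit:
{"name": "apply_moves", "arguments": {
  "series": [
    [0,0,0,2,0],
    [0,0,0,2,0],
    [0,0,0,2,0],
    [0,0,0,1,0],
    [0,0,0,0.5,0],
    [0,0,0,0,0],
    [0,0,0,0,0]
  ]
}}

```text
time_s: 20.8
tcp_pos: [0.5873, 0.2223, 0.1026]
ee_rot: [[1.0, 0.0, 0.002], [0.0, -1.0, 0.0], [0.002, -0.0, -1.0]]
wrist_force: [0.6, 0.3, 0.1]
width: 0.0854
```

Emit:
{"name": "apply_moves", "arguments": {
  "series": [
    [0.4,0,0,0,0],
    [0.5,0,0,0,0],
    [0.6,0,0,0,0],
    [0.7,0,0,0,0],
    [0.8,0,0,0,0],
    [0.9,0,0,0,0],
    [1,0,0,0,0],
    [1,0,0,0,0],
    [1,0,0,0,0]
  ]
}}

```text
time_s: 21.7
tcp_pos: [0.5866, 0.2222, 0.1016]
ee_rot: [[1.0, 0.0, 0.001], [0.0, -1.0, 0.0], [0.001, -0.0, -1.0]]
wrist_force: [-0.2, 0.2, 2.1]
width: 0.0206
```

```bash
python3 look.py 9
```

```text
21.8 [0.5866 0.2222 0.1016] [ 0.64 -0.67  3.36] 0.020590110394573743
```

View pics/scene9.png

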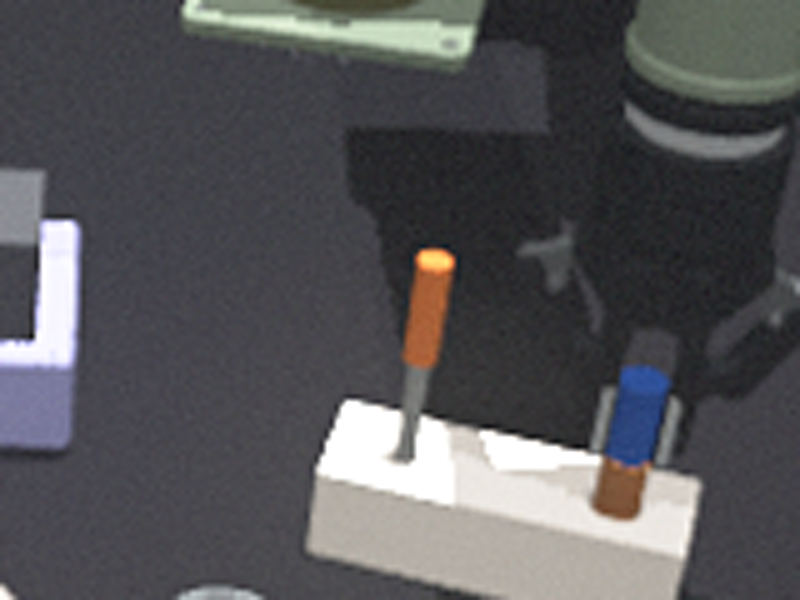

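Emit:
{"name": "apply_moves", "arguments": {
  "series": [
    [1,0,0,-1,0],
    [1,0,0,-2,0],
    [1,0,0,-3,0],
    [1,0,0,-3,0],
    [1,0,0,-3,0],
    [1,0,0,-3,0],
    [1,0,0,-3,0],
    [1,0,0,-1.8,0],
    [1,0,0,0,0],
    [1,0,0,0,0]
  ]
}}

```text
time_s: 22.8
tcp_pos: [0.5859, 0.2221, 0.2989]
ee_rot: [[1.0, 0.0, -0.001], [0.0, -1.0, -0.0], [-0.001, 0.0, -1.0]]
wrist_force: [-0.3, 0.1, -1.2]
width: 0.0207
```

```bash
python3 look.py 10;python3 - <<'E'
from h import *
c=load("scene10")
u,v=map(int,proj(c,[.58,.122,.05]));v-=15;ou,ov=u-80,v-75
f=lambda p:tuple(np.round((np.array(proj(c,p))-[max(0,ou),max(0,ov)]+.5)*5,1))
print("foot exp",f([.5866,.2222,.2984-.0916]),"cap bottom",f([.5866,.2222,.2984-.0916+.068]))
E
```

```text
22.9 [0.5852 0.2219 0.297 ] [ 0.18  0.03 -1.1 ] 0.02039570863856941
foot exp (np.float64(683.4), np.float64(216.7)) cap bottom (np.float64(715.4), np.float64(75.7))
```

View pics/scene10.png

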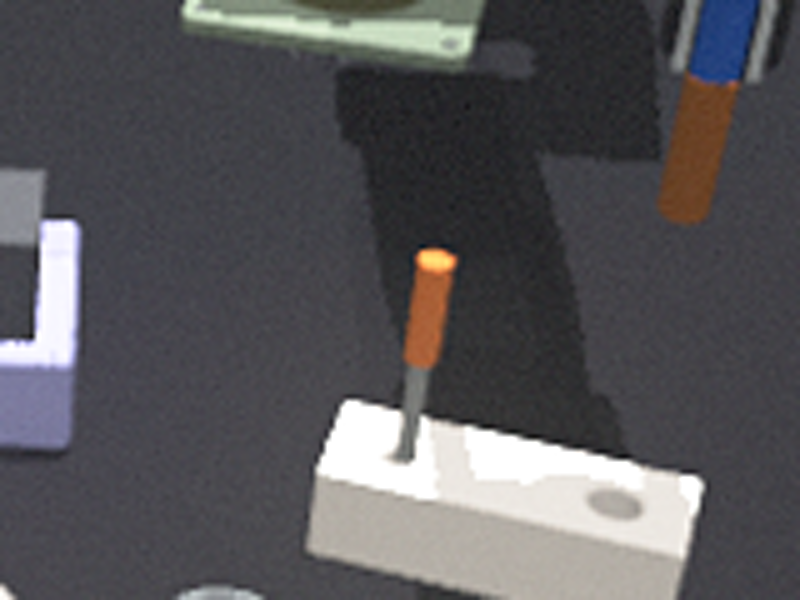

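Emit:
{"name": "apply_moves", "arguments": {
  "series": [
    [1,-0.2,1.4,0,0],
    [1,-0.5,4,0,0],
    [1,-0.55,4,0,0],
    [1,-0.6,4,0,0],
    [1,-0.6,4,0,0],
    [1,-0.6,4,0,0],
    [1,-0.6,4,0,0],
    [1,-0.5,4,0,0],
    [1,-0.3,2.5,0,0],
    [1,-0.1,1.5,0,0]
  ]
}}

```text
time_s: 23.9
tcp_pos: [0.5395, -0.1145, 0.2981]
ee_rot: [[1.0, -0.003, -0.002], [-0.003, -1.0, 0.0], [-0.002, -0.0, -1.0]]
wrist_force: [-0.1, 0.1, -1.0]
width: 0.0205
```

Emit:
{"name": "apply_moves", "arguments": {
  "series": [
    [1,0,0,0,0],
    [1,0,0,2,0],
    [1,0,0,2,0],
    [1,0,0,1.5,0],
    [1,0,0,0.8,0],
    [1,0,0,0,0],
    [1,0,0,0,0]
  ]
}}

```text
time_s: 24.6
tcp_pos: [0.5414, -0.1115, 0.2368]
ee_rot: [[1.0, 0.001, 0.001], [0.001, -1.0, -0.0], [0.001, 0.0, -1.0]]
wrist_force: [-0.3, -0.0, -0.0]
width: 0.0207
```

```bash
python3 look.py 11 1
```

```text
24.7 [ 0.5417 -0.112   0.2375] [ 0.43 -0.15  0.61] 0.020940264282452364
```

View pics/scene11.png

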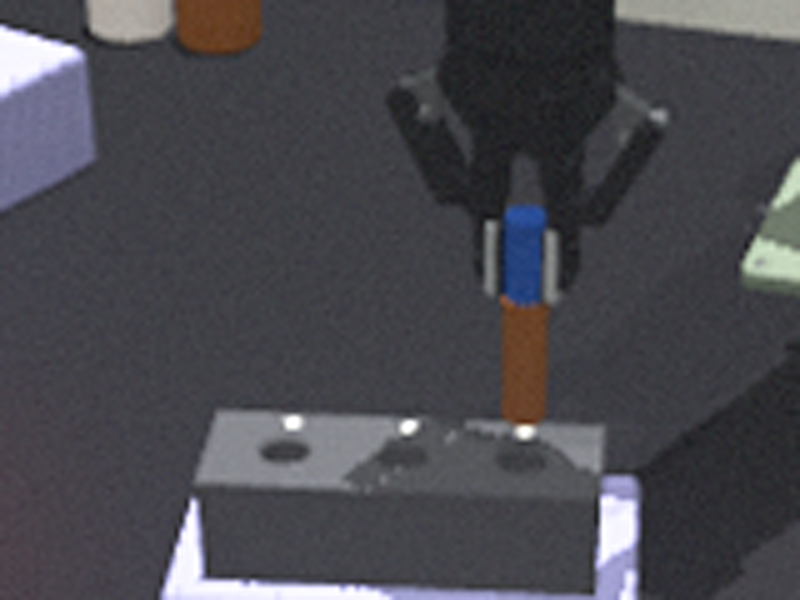

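```bash
python3 - <<'E'
from h import *
for n,tip,rad,hand in[("scene4",[.5392,-.1116,.1535],.005,(227,243)),("scene11",[.5417,-.112,.146],.011,None),("scene5",[.5395,-.1144,.1144],.005,None)]:
    c=load(n)
    u,v=map(int,proj(c,[.553,-.171,.12]));v-=15;ou,ov=u-80,v-75
    f=lambda p:tuple(np.round((np.array(proj(c,p))-[ou,ov]+.5)*5,1))
    g=c["img"].astype(float)
    print(n,"pred tip",f(tip),"pred +30mm",f(np.array(tip)+[0,0,.03]))
    # observed centroid column of object at z tip+10..30mm
    for dz in(.012,.02,.03,.04):
        p=np.array(tip)+[0,0,dz]; uu,vv=proj(c,p); r=int(round(vv)); 
        row=c["img"][r].astype(float); bg=40
        s=slice(int(uu)-9,int(uu)+11); w=np.abs(row[s]-np.median(np.r_[row[int(uu)-14:int(uu)-8],row[int(uu)+9:int(uu)+15]],axis=0)).sum(1); w[w<25]=0
        print("  dz",dz,"pred u",round(proj(c,[*p[:2],p[2]])[0],2),"obs u",round((w*np.arange(s.start,s.stop)).sum()/w.sum(),2))
c=load("scene0");im=c["img"].astype(float).sum(2)
for nm,w in[("w1",(.5667,-.2294)),("w2",(.553,-.171)),("w3",(.539,-.1137))]:
    u,v=proj(c,[*w,.12]);print(nm,u,v)
    sub=im[int(v)-4:int(v)+6,int(u)-9:int(u)+10]; d=np.clip(sub.max()*0+np.median(im[int(v)+5,int(u)-9:int(u)+10])-sub-25,0,None); print(np.round(d).astype(int)); yy,xx=np.nonzero(d>40); print("dark centroid",(d*np.arange(int(u)-9,int(u)+10)).sum()/d.sum(),(d.T*np.arange(int(v)-4,int(v)+6)).sum()/d.sum())
E
```

```text
scene4 pred tip (np.float64(527.2), np.float64(403.7)) pred +30mm (np.float64(528.0), np.float64(350.0))
  dz 0.012 pred u 272.01 obs u 271.38
  dz 0.02 pred u 272.05 obs u 271.56
  dz 0.03 pred u 272.1 obs u 271.59
  dz 0.04 pred u 272.16 obs u 271.68
scene11 pred tip (np.float64(524.7), np.float64(419.2)) pred +30mm (np.float64(525.5), np.float64(365.9))
  dz 0.012 pred u 271.51 obs u 271.37
  dz 0.02 pred u 271.55 obs u 271.15
  dz 0.03 pred u 271.6 obs u 271.46
  dz 0.04 pred u 271.66 obs u 271.47
scene5 pred tip (np.float64(520.7), np.float64(470.6)) pred +30mm (np.float64(521.4), np.float64(419.1))
  dz 0.012 pred u 270.69 obs u 271.15
  dz 0.02 pred u 270.73 obs u 269.18
  dz 0.03 pred u 270.78 obs u 270.42
  dz 0.04 pred u 270.82 obs u 270.45
w1 223.91535620641355 156.68434709486925
[[  0   0   0   0   0   0   0   0   0   3   0   0   0   0   0   0   0   0
    0]
 [  0   0   0   0   0   0   0   0   0   0   1   0   0   0   0   0   0   0
    0]
 [  0   0   0   0   0   0   5  18  28  37  45  29  22   0   0   0   0   0
    0]
 [  0   0   0   0   0   9  68  93 111 143 153 139 120  
[... 1668 characters left out ...]

 [  0   0   0   0   0   0  13   1  50  51  47  29  24   3   0   0   0   0
    0]
 [  0   0   0   0   0   8  88 106 135 144 165 136 134  99  43   0   0   0
    0]
 [  0   0   0   0   0  68 137 200 196 199 189 196 192 192 163  42   0   0
    0]
 [  0   0   0   0   0  75 190 199 193 205 182 188 197 201 210  89   0   0
    0]
 [  0   0   0   0   0   6 135 206 201 220 189 199 194 179 142  41   0   0
    0]
 [  0   0   0   0   0   0  20  50  74  95  81  95  55  54  31   0   0   0
    0]
 [  0   0   0   0   0   0   0   0   0   0   0   0   0   0   0   0   0   0
    0]
 [  0   0   0   0   0   0   0   0   0   0   0   0   0   0   0   0   0   0
    0]]
dark centroid 270.97530012418935 158.7618324824065
```

Emit:
{"name": "apply_moves", "arguments": {
  "series": [
    [1,-0.22,0.04,0,0],
    [1,0,0,0.8,0],
    [1,0,0,0.8,0],
    [1,0,0,0.4,0],
    [1,0,0,0.2,0],
    [1,0,0,0,0],
    [1,0,0,0,0]
  ]
}}

```text
time_s: 25.4
tcp_pos: [0.5389, -0.1123, 0.2143]
ee_rot: [[1.0, 0.0, 0.0], [0.0, -1.0, -0.0], [0.0, 0.0, -1.0]]
wrist_force: [-0.4, 0.3, -1.4]
width: 0.0205
```

Emit:
{"name": "apply_moves", "arguments": {
  "series": [
    [1,0,0,0.15,0],
    [1,0,0,0.15,0],
    [1,0,0,0.1,0],
    [1,0,0,0,0]
  ]
}}

```text
time_s: 25.8
tcp_pos: [0.5386, -0.1122, 0.2101]
ee_rot: [[1.0, 0.0, -0.0], [0.0, -1.0, 0.0], [-0.0, -0.0, -1.0]]
wrist_force: [1.0, -0.5, -0.5]
width: 0.0208
```

```bash
python3 look.py 12 1
```

```text
25.9 [ 0.5387 -0.1123  0.2103] [-0.47  0.11 -0.48] 0.020505309343320424
```

View pics/scene12.png

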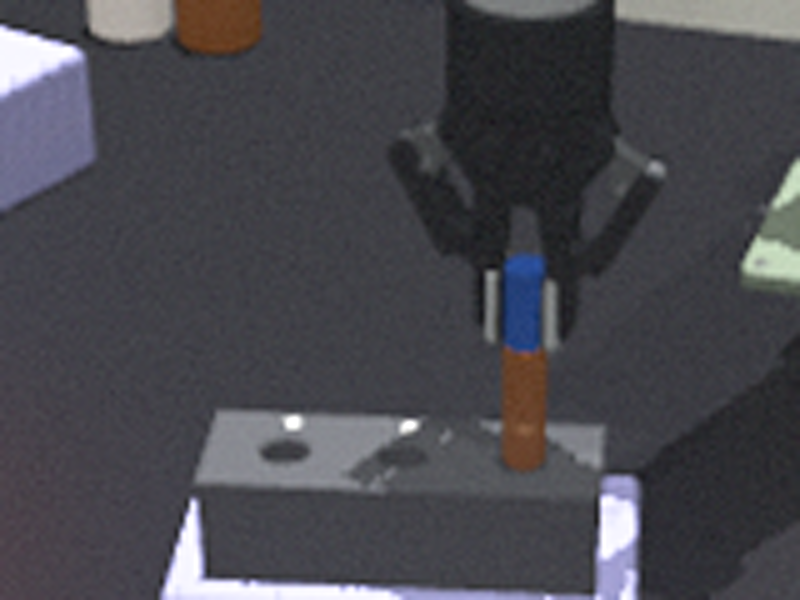

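Emit:
{"name": "apply_moves", "arguments": {
  "series": [
    [1,0,0,0.1,0],
    [1,0,0,0.1,0],
    [1,0,0,0,0]
  ]
}}

```text
time_s: 26.2
tcp_pos: [0.5386, -0.1122, 0.2081]
ee_rot: [[1.0, 0.0, -0.0], [0.0, -1.0, 0.0], [-0.0, -0.0, -1.0]]
wrist_force: [-0.1, -0.6, 0.7]
width: 0.0206
```

Emit:
{"name": "apply_moves", "arguments": {
  "series": [
    [1,0,0,0.1,0],
    [1,0,0,0.1,0],
    [1,0,0,0,0]
  ]
}}

```text
time_s: 26.5
tcp_pos: [0.5386, -0.1122, 0.2061]
ee_rot: [[1.0, 0.0, -0.0], [0.0, -1.0, 0.0], [-0.0, -0.0, -1.0]]
wrist_force: [0.2, -0.1, -1.0]
width: 0.0202
```

Emit:
{"name": "apply_moves", "arguments": {
  "series": [
    [1,0,0,0.1,0],
    [1,0,0,0.1,0],
    [1,0,0,0,0]
  ]
}}

```text
time_s: 26.8
tcp_pos: [0.5386, -0.1122, 0.2041]
ee_rot: [[1.0, 0.0, -0.0], [0.0, -1.0, 0.0], [-0.0, -0.0, -1.0]]
wrist_force: [0.4, -0.2, -0.4]
width: 0.0209
```

Emit:
{"name": "apply_moves", "arguments": {
  "series": [
    [1,0,0,0.2,0],
    [1,0,0,0.2,0],
    [1,0,0,0.2,0],
    [1,0,0,0.2,0],
    [1,0,0,0,0]
  ]
}}

```text
time_s: 27.3
tcp_pos: [0.5384, -0.1121, 0.1958]
ee_rot: [[1.0, 0.0, -0.001], [0.0, -1.0, 0.0], [-0.001, -0.0, -1.0]]
wrist_force: [0.0, -0.2, -0.8]
width: 0.0209
```

Emit:
{"name": "apply_moves", "arguments": {
  "series": [
    [1,0,0,0.15,0],
    [1,0,0,0.15,0],
    [1,0,0,0,0]
  ]
}}

```text
time_s: 27.6
tcp_pos: [0.5386, -0.1122, 0.193]
ee_rot: [[1.0, 0.0, -0.0], [0.0, -1.0, 0.0], [-0.0, -0.0, -1.0]]
wrist_force: [-0.6, 1.1, -0.9]
width: 0.0207
```

Emit:
{"name": "apply_moves", "arguments": {
  "series": [
    [1,0,0,0.1,0],
    [1,0,0,0.1,0],
    [1,0,0,0,0]
  ]
}}

```text
time_s: 27.9
tcp_pos: [0.5386, -0.1122, 0.1911]
ee_rot: [[1.0, 0.0, -0.0], [0.0, -1.0, 0.0], [-0.0, -0.0, -1.0]]
wrist_force: [-0.2, -0.6, -1.0]
width: 0.0205
```

Emit:
{"name": "apply_moves", "arguments": {
  "series": [
    [1,0,0,0.1,0],
    [1,0,0,0.1,0],
    [1,0,0,0,0]
  ]
}}

```text
time_s: 28.2
tcp_pos: [0.5385, -0.1123, 0.1891]
ee_rot: [[1.0, 0.0, -0.001], [0.0, -1.0, 0.0], [-0.001, -0.0, -1.0]]
wrist_force: [0.1, 0.5, 0.4]
width: 0.0206
```

Emit:
{"name": "apply_moves", "arguments": {
  "series": [
    [1,0,0,0.1,0],
    [1,0,0,0.1,0],
    [1,0,0,0,0]
  ]
}}

```text
time_s: 28.5
tcp_pos: [0.5384, -0.1123, 0.1869]
ee_rot: [[1.0, 0.0, -0.001], [0.0, -1.0, 0.0], [-0.001, -0.0, -1.0]]
wrist_force: [-1.8, 0.2, -1.2]
width: 0.0207
```

Emit:
{"name": "apply_moves", "arguments": {
  "series": [
    [1,0,0,0.1,0],
    [1,0,0,0.1,0],
    [1,0,0,0.1,0],
    [1,0,0,0,0]
  ]
}}

```text
time_s: 28.9
tcp_pos: [0.5385, -0.1123, 0.1839]
ee_rot: [[1.0, 0.0, -0.001], [0.0, -1.0, 0.0], [-0.001, -0.0, -1.0]]
wrist_force: [-1.2, -1.6, -1.3]
width: 0.0207
```

Emit:
{"name": "apply_moves", "arguments": {
  "series": [
    [1,0,0,0.1,0],
    [1,0,0,0.1,0],
    [1,0,0,0.1,0],
    [1,0,0,0,0]
  ]
}}

```text
time_s: 29.3
tcp_pos: [0.5386, -0.1123, 0.181]
ee_rot: [[1.0, 0.0, -0.0], [0.0, -1.0, 0.0], [-0.0, -0.0, -1.0]]
wrist_force: [-1.1, -1.3, -0.4]
width: 0.0205
```

Emit:
{"name": "apply_moves", "arguments": {
  "series": [
    [1,0,0,0.1,0],
    [1,0,0,0.1,0],
    [1,0,0,0.1,0],
    [1,0,0,0,0]
  ]
}}

```text
time_s: 29.7
tcp_pos: [0.5386, -0.1123, 0.1781]
ee_rot: [[1.0, 0.0, -0.0], [0.0, -1.0, -0.0], [-0.0, 0.0, -1.0]]
wrist_force: [-1.2, 0.0, -0.7]
width: 0.0206
```

Emit:
{"name": "apply_moves", "arguments": {
  "series": [
    [1,0,0,0.1,0],
    [1,0,0,0.1,0],
    [1,0,0,0.1,0],
    [1,0,0,0.1,0],
    [1,0,0,0,0]
  ]
}}

```text
time_s: 30.2
tcp_pos: [0.5386, -0.1123, 0.174]
ee_rot: [[1.0, 0.0, -0.0], [0.0, -1.0, 0.0], [-0.0, -0.0, -1.0]]
wrist_force: [-1.5, 0.1, -0.8]
width: 0.0204
```

Emit:
{"name": "apply_moves", "arguments": {
  "series": [
    [1,0,0,0.1,0],
    [1,0,0,0.1,0],
    [1,0,0,0.1,0],
    [1,0,0,0.1,0],
    [1,0,0,0,0]
  ]
}}

```text
time_s: 30.7
tcp_pos: [0.5386, -0.1123, 0.17]
ee_rot: [[1.0, 0.0, -0.0], [0.0, -1.0, 0.0], [-0.0, -0.0, -1.0]]
wrist_force: [-1.6, -0.1, -1.4]
width: 0.0208
```

Emit:
{"name": "apply_moves", "arguments": {
  "series": [
    [1,0,0,0.1,0],
    [1,0,0,0.1,0],
    [1,0,0,0.1,0],
    [1,0,0,0.1,0],
    [1,0,0,0,0]
  ]
}}

```text
time_s: 31.2
tcp_pos: [0.5386, -0.1123, 0.166]
ee_rot: [[1.0, 0.0, -0.0], [0.0, -1.0, 0.0], [-0.0, -0.0, -1.0]]
wrist_force: [-1.4, -0.3, -1.1]
width: 0.0205
```

Emit:
{"name": "apply_moves", "arguments": {
  "series": [
    [1,0,0,0.1,0],
    [1,0,0,0.1,0],
    [1,0,0,0.1,0],
    [1,0,0,0.1,0],
    [1,0,0,0,0]
  ]
}}

```text
time_s: 31.7
tcp_pos: [0.5386, -0.1123, 0.162]
ee_rot: [[1.0, 0.0, -0.0], [0.0, -1.0, 0.0], [-0.0, -0.0, -1.0]]
wrist_force: [-1.7, -0.2, -1.0]
width: 0.0208
```

Emit:
{"name": "apply_moves", "arguments": {
  "series": [
    [1,0,0,0.1,0],
    [1,0,0,0.1,0],
    [1,0,0,0.1,0],
    [1,0,0,0,0]
  ]
}}

```text
time_s: 32.1
tcp_pos: [0.5386, -0.1122, 0.159]
ee_rot: [[1.0, 0.0, -0.0], [0.0, -1.0, 0.0], [-0.0, -0.0, -1.0]]
wrist_force: [-2.4, -1.8, -0.9]
width: 0.0204
```

Emit:
{"name": "apply_moves", "arguments": {
  "series": [
    [1,0,0,0.1,0],
    [1,0,0,0,0]
  ]
}}

```text
time_s: 32.3
tcp_pos: [0.5386, -0.1123, 0.1581]
ee_rot: [[1.0, 0.0, -0.0], [0.0, -1.0, 0.0], [-0.0, -0.0, -1.0]]
wrist_force: [-1.2, 0.0, -0.6]
width: 0.0206
```

Emit:
{"name": "apply_moves", "arguments": {
  "series": [
    [1,0,0,0.1,0],
    [1,0,0,0,0]
  ]
}}

```text
time_s: 32.5
tcp_pos: [0.5386, -0.1123, 0.1571]
ee_rot: [[1.0, 0.0, -0.0], [0.0, -1.0, -0.0], [-0.0, 0.0, -1.0]]
wrist_force: [-1.5, -0.8, -0.5]
width: 0.0206
```

Emit:
{"name": "apply_moves", "arguments": {
  "series": [
    [1,0,0,0.05,0],
    [1,0,0,0,0]
  ]
}}

```text
time_s: 32.7
tcp_pos: [0.5387, -0.1123, 0.1567]
ee_rot: [[1.0, 0.0, -0.0], [0.0, -1.0, -0.0], [-0.0, 0.0, -1.0]]
wrist_force: [-1.6, -0.3, -0.5]
width: 0.0207
```

Emit:
{"name": "apply_moves", "arguments": {
  "series": [
    [1,0,0,0.05,0],
    [1,0,0,0,0]
  ]
}}

```text
time_s: 32.9
tcp_pos: [0.5388, -0.1123, 0.1566]
ee_rot: [[1.0, 0.0, 0.0], [0.0, -1.0, -0.0], [0.0, 0.0, -1.0]]
wrist_force: [-1.6, -0.6, 1.4]
width: 0.0206
```

Emit:
{"name": "apply_moves", "arguments": {
  "series": [
    [1,0,0,0.05,0],
    [1,0,0,0,0]
  ]
}}

```text
time_s: 33.1
tcp_pos: [0.5389, -0.1123, 0.1566]
ee_rot: [[1.0, 0.0, 0.0], [0.0, -1.0, -0.0], [0.0, 0.0, -1.0]]
wrist_force: [-3.0, 0.4, 5.7]
width: 0.0208
```

Emit:
{"name": "apply_moves", "arguments": {
  "series": [
    [1,0,0,0.05,0],
    [1,0,0,0,0],
    [1,0,0,0,0]
  ]
}}

```text
time_s: 33.4
tcp_pos: [0.5391, -0.1123, 0.1566]
ee_rot: [[1.0, 0.0, 0.001], [0.0, -1.0, -0.0], [0.001, 0.0, -1.0]]
wrist_force: [-4.1, 0.3, 6.4]
width: 0.0207
```

Emit:
{"name": "apply_moves", "arguments": {
  "series": [
    [0.8,0,0,0,0],
    [0.6,0,0,0,0],
    [0.4,0,0,0,0],
    [0.2,0,0,0,0],
    [0,0,0,0,0],
    [0,0,0,0,0],
    [0,0,0,0,0],
    [0,0,0,0,0]
  ]
}}

```text
time_s: 34.2
tcp_pos: [0.5388, -0.1123, 0.1552]
ee_rot: [[1.0, 0.0, 0.0], [0.0, -1.0, 0.0], [0.0, -0.0, -1.0]]
wrist_force: [0.4, 0.3, -1.0]
width: 0.0857
```

Emit:
{"name": "apply_moves", "arguments": {
  "series": [
    [0,0,0,-1,0],
    [0,0,0,-2,0],
    [0,0,0,-3,0],
    [0,0,0,-3,0],
    [0,0,0,-3,0],
    [0,0,0,0,0]
  ]
}}

```text
time_s: 34.8
tcp_pos: [0.5418, -0.1134, 0.2819]
ee_rot: [[1.0, 0.0, 0.011], [0.0, -1.0, -0.004], [0.011, 0.004, -1.0]]
wrist_force: [-0.3, 0.3, 0.4]
width: 0.0856
```

Emit:
{"name": "apply_moves", "arguments": {
  "series": [
    [0,-2,2,0,0],
    [0,-2,4,0,0],
    [0,-2,4,0,0],
    [0,-2,4,0,0],
    [0,-2,4,0,0],
    [0,-2,4,0,0],
    [0,-2,4,0,0],
    [0,0,0,0,0],
    [0,0,0,0,0]
  ]
}}

```text
time_s: 35.7
tcp_pos: [0.3981, -0.3728, 0.2747]
ee_rot: [[1.0, -0.002, -0.0], [-0.002, -1.0, 0.001], [-0.0, -0.001, -1.0]]
wrist_force: [0.5, 0.1, 0.3]
width: 0.0851
```

```bash
python3 look.py 13 1; python3 - <<'E'
from h import *
for n in["scene13","top13"]:
    c=load(n);cv2.imwrite(f"pics/{n}f.png",cv2.resize(c["img"][:,:,::-1],(800,600),interpolation=cv2.INTER_CUBIC))
    P=world(c);I=c["img"].astype(int);R,B=I[...,0],I[...,2]
    m=(B-R>60)&(P[...,2]>.12)&(P[...,1]<-.05)&(P[...,1]>-.25)&(P[...,0]<.62)
    Z=P[m];print(n,len(Z),"max z",np.percentile(Z[:,2],[50,90,98]) if len(Z) else 0, "rod top", np.percentile(P[(R-B>80)&(P[...,2]>.09)&(P[...,1]>.08)&(P[...,1]<.16)][:,2],95))
    t=Z[Z[:,2]>.168]; print(t.mean(0))
E
```

```text
35.8 [ 0.399  -0.3713  0.2749] [-1.21  0.25  0.26] 0.08572251153698411
scene13 145 max z [0.16233159 0.17757304 0.17830922] rod top 0.16170270522716465
[ 0.5318737  -0.11228724  0.17649932]
top13 78 max z [0.17461916 0.17734039 1.02355941] rod top 0.16136469653362678
[ 0.53667035 -0.11040893  0.21125445]
```

View pics/scene13.png

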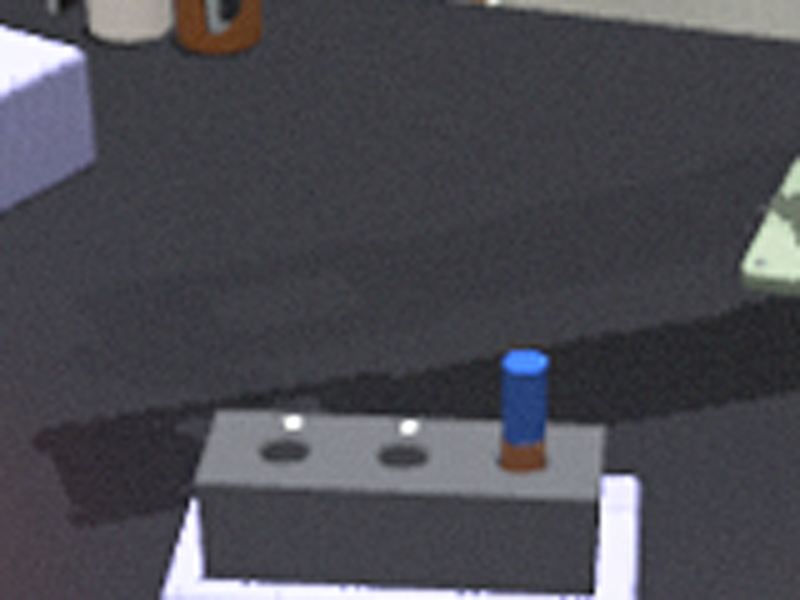

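View pics/scene13f.png

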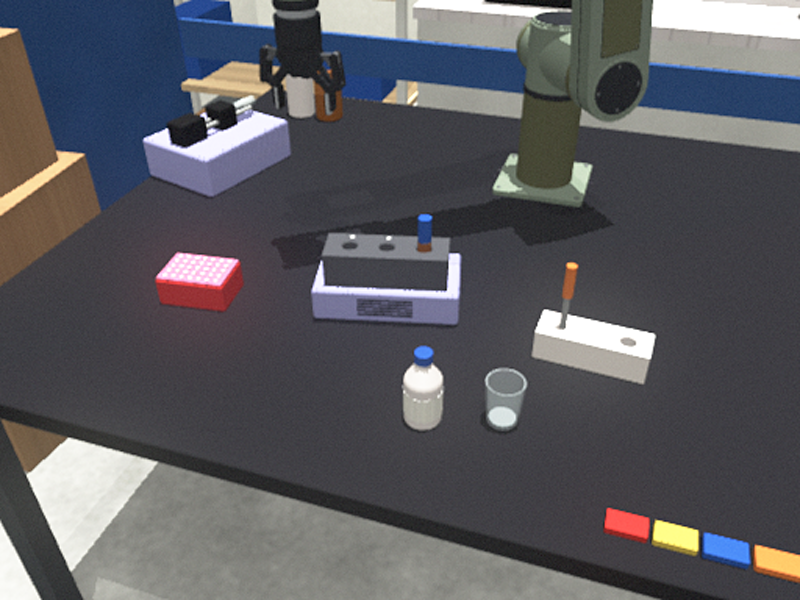

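View pics/top13f.png

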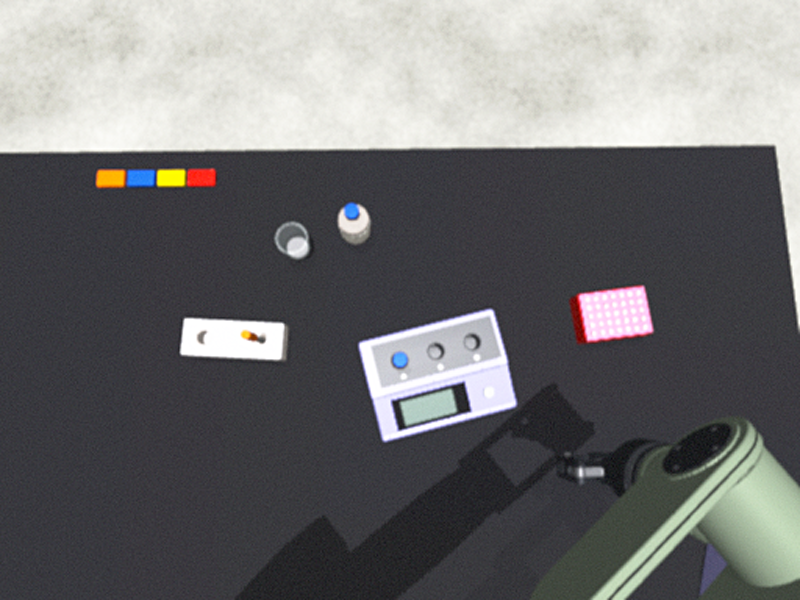

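The vial stands upright in well 3 at (424,232) in the full scene view, its cap top about 175 mm above the bench. The rod is back in its hole at (568,295), and the bottle, beaker and tip box have not moved.

```bash
python3 -c "
from station import finish_job
print(finish_job())"
```

```text
the job is handed in; nothing more can be done
None
```

The job is handed in: the vial is pressed home in well 3, and the rod is back in its own rack hole.

- **Feeling the wells:** I tried well 3 first. The rod met nothing until about 4.6 N of contact with the tip 65 mm above the bench, which is the depth of a bare floor. Well 3 was therefore clear, and I did not feel wells 1 and 2.
- **Seating the vial:** It went down without jamming and reached the floor at the calculated full depth, with a final push of about 6.4 N. I saw no clear peak in downward force at the sprung ball, only a sideways push of 1–2 N, rising to about 4 N during the final press.
- **Last checks:**
  - The cap top is about 175 mm above the bench, as expected for a vial fully home; the scene camera read about 177 mm, but it reads roughly 2 mm high. The vial looks upright.
  - The rod stands at its original height in its hole.
  - The bottle, beaker and tip box look unmoved.
  - The arm is clear of everything, and the job took about 36 s.
- **Disagreement:** The two cameras differed by 2–3 mm on where well 3 was. I went between the two, leaning towards the scene camera, and the vial entered without any noticeable side force.

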